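# Load and pin the movement carrier

### The arm

A 7-joint arm with a two-finger parallel gripper is mounted at the origin on the work surface. World frame = base frame: x ahead of the robot, y to its left, z up, the work surface at z = 0. Lengths are in mm, angles in rad, forces in N, time in s.
With the tool pointing down it reaches from about 425 to 950 mm from the base axis. Payload 4.7 kg.
Tool frame: the origin (TCP) lies on the centre line of the jaws, within the pads' length; the fingertips stand 22 mm ahead of it and the grasp point (between the pads) lies 3 mm ahead of it; z points along the fingers, y is the line along which they close (so a half turn about z gives the same grasp; the last joint's range is limited). The gripper opens to 87 mm and grips with 3 to 60 N. Pads are 19 mm wide; open, the fingers measure 117 mm over their backs; the gripper's body (75 mm by 190 mm) begins 51 mm behind the grasp point.
Start: joints at [-1.368, 0.469, -0.049, 1.532, 0.024, 1.141, -0.082], TCP at [155.025, 656.974, 244.573] pointing down, gripper open.
Joint ranges: [-2.59, 2.59], [-0.33, 1.99], [-1.39, 1.29], [0.1, 2.45], [-1.04, 4.18], [0.21, 1.99], [-2.66, 2.66]. Speed limits (rad/s): [2.57, 2.57, 3.14, 3.14, 3.14, 3.14, 3.14].

### API

Orientations are given as a 3x3 rotation matrix whose columns are the frame's x, y, z axes.
In Python, from station import state, optics, workorder gives the robot as it stands. The module is installed in compiled form; this text tells all that it offers.
- The arm moves only by the tool servo_tool, never from a script. Its argument "plan" is a list of rows, each an object of numbers: "dx", "dy", "dz": the shift along the tool's x, y, z as a fraction of full scale; "rx", "ry", "rz": the turn, a rotation vector about the tool's x, y, z as a fraction of full scale. A call has 1 to 10 rows; each row is the pose to reach, as a shift and turn from the pose commanded when the call began, along the tool's axes at that moment; what a row does not reach only later rows make up. Full scale, the value 1, is 0.5 m for a shift and 1.5 rad for a turn. A row lasts 1/8 s, in which the tool goes at most 62.5 mm and 10.7 degrees, less where a joint would pass 70% of its speed; a pose out of reach is approached as far as the arm can. A call with a number of a shift or a turn outside -1 to 1 is refused whole. A call with a gripper value outside its range is refused whole. "claw" is the opening, from -1 (shut) to 1 (fully open), set as the call begins (left out, the last holds). The fingers move at their own pace and stop on an object; "grip_force" is the grip in N (left out, the last holds). Time passes only in rows, so rows that repeat a pose let the fingers close. It gives the time, the measured TCP pose, the force, the opening and the grip force at its end, in the units of the state.
- state(): the state, without advancing time (a new reading comes with each control period).
- optics.snapshot(name): name is "side" or "top"; returns the picture (400x640x3 uint8, blue, green, red); there is no depth.
- optics.calibration(name): a dict with "mtx" (3x3 intrinsics, pixels), "k1" (the pictures are not rectified: a ray, as slopes to the right and down, at radius r is drawn at 1 + k1 r^2 times it, then the intrinsics apply), "rvec" (rotation vector, rad) and "tvec" (3), from world to camera coordinates, as OpenCV has them. Camera axes: x right, y down, z forward; pixel columns grow to the right and rows downward; lengths in mm; the calibration is good to about 2 mm. A picture is of the moment at which its call begins. calibration takes no time and is no camera call.
- workorder.job_done(): hands the job in; it is judged then, once.
The state is a dict: "t": time; "joint_pos": joint angles; "joint_vel": joint speeds; "joint_torque": joint torques, N m; "eef_pos": TCP position; "orientation": TCP orientation; "ft_force": force on the tool from outside, world axes, zero at the start; "wrist_torque": the same for the moment, N m; "finger_gap": opening from 0.0 (shut) to 1.0 (fully open); "finger_force": force on a finger pad.
Only numpy, scipy, OpenCV 4.12 (cv2) and the standard library are available. Lean on these libraries where they do the work, as an engineer would, in place of code of your own. Each camera call takes 0.05 s, during which the arm holds its last target. There are 200 camera calls.

### The job

Get the clock movements on the bench into the carrier: slide its keeper fully open, set every movement that is there flat, brass plate down, in a nest of its own (any nest will do), then slide the keeper across the other way until it stops, so that its tabs cover the plates' edges. Lock it by pushing a retaining pin fully home, from the robot's side, through the clevis at each end, and leave the other things on the bench where they are.

Things in the scene. Friction and masses are not known exactly. Their poses are not given: they have to be found in the camera images.
- carrier: fixed movement carrier on the mat: aluminium base 128 x 370 x 12 mm (carrier x -50 to 78 mm); origin on its underside midway along its length, under the line of nests; z up, y along its length, x across it, away from the robot. Four nests in a grey plate (top 18 mm up); behind them the keeper and a fixed rail 32 mm high (x 68 to 76 mm), a clevis at each end (52 mm high)
- nest0 (a point): centre of the floor of nest 0 (12 mm above the bench), a round recess 6 mm deep and 60 mm wide with a 2 mm chamfer; the nests are 66 mm apart along carrier y, nest0 at the -y end. One movement each
- nest1 (a point): centre of the floor of nest 1 (12 mm above the bench), a round recess 6 mm deep and 60 mm wide with a 2 mm chamfer; the nests are 66 mm apart along carrier y, nest0 at the -y end. One movement each
- nest2 (a point): centre of the floor of nest 2 (12 mm above the bench), a round recess 6 mm deep and 60 mm wide with a 2 mm chamfer; the nests are 66 mm apart along carrier y, nest0 at the -y end. One movement each
- nest3 (a point): centre of the floor of nest 3 (12 mm above the bench), a round recess 6 mm deep and 60 mm wide with a 2 mm chamfer; the nests are 66 mm apart along carrier y, nest0 at the -y end. One movement each
- keeper (a joint): slide of the keeper, a dark steel bar behind the nests (carrier x 46 to 58 mm, 31 mm high) with a tab per nest. 0 = fully open, tabs between nests; grows towards carrier +y; 0.030 m = fully across, at its stop: each tab, 4 mm above a seated plate, covers 6 mm of its edge, and the pin holes line up. Not fully open, tabs bar loading. Stays where left; slides at 2 to 3 N
- keeper_grip (a point): centre of the top of the keeper's upright black grip, 20 mm along carrier x, 14 mm along carrier y, standing from 30 to 64 mm above the bench; moves with the keeper
- clevis_left (a point): mouth of the pin hole of the clevis at the carrier's +y end: on the axis, in the near face (to the robot) of the nearer of two fixed steel lugs, 36 mm above the bench. The hole runs level along carrier x through near lug (8 mm thick, 26 wide), keeper's lug and far lug, 28 mm in all; 9.8 mm wide, mouths chamfered 2 mm. Pin goes in towards +x
- clevis_right (a point): mouth of the pin hole of the clevis at the carrier's -y end: on the axis, in the near face (to the robot) of the nearer of two fixed steel lugs, 36 mm above the bench. The hole runs level along carrier x through near lug (8 mm thick, 26 wide), keeper's lug and far lug, 28 mm in all; 9.8 mm wide, mouths chamfered 2 mm. Pin goes in towards +x
- movement0: clock movement, loose, plate down: brass disc 56 mm wide, 8 mm thick, and on it a steel body 34 mm wide, 16 mm tall (24 mm in all; a few mm of thin wheels on top are seen only); 0.15 kg. Origin at the centre of its underside, z up. Some starts have only three of the four (the absent one is None)
- movement1: clock movement, loose, plate down: brass disc 56 mm wide, 8 mm thick, and on it a steel body 34 mm wide, 16 mm tall (24 mm in all; a few mm of thin wheels on top are seen only); 0.15 kg. Origin at the centre of its underside, z up. Some starts have only three of the four (the absent one is None)
- movement2: clock movement, loose, plate down: brass disc 56 mm wide, 8 mm thick, and on it a steel body 34 mm wide, 16 mm tall (24 mm in all; a few mm of thin wheels on top are seen only); 0.15 kg. Origin at the centre of its underside, z up. Some starts have only three of the four (the absent one is None)
- movement3: clock movement, loose, plate down: brass disc 56 mm wide, 8 mm thick, and on it a steel body 34 mm wide, 16 mm tall (24 mm in all; a few mm of thin wheels on top are seen only); 0.15 kg. Origin at the centre of its underside, z up. Some starts have only three of the four (the absent one is None)
- pin0: loose retaining pin: aluminium handle 16 x 16 mm square, 32 mm long; round steel shank 8 mm wide, 38 mm long, last 6 mm tapered; 0.05 kg. Origin on the axis at the shoulder between them, x towards the tip (handle x -32 to 0, shank 0 to 38 mm). Lies on a flat of the handle, axis 8 mm above the bench. Either pin fits either clevis; home when the shoulder meets the near lug
- pin1: loose retaining pin: aluminium handle 16 x 16 mm square, 32 mm long; round steel shank 8 mm wide, 38 mm long, last 6 mm tapered; 0.05 kg. Origin on the axis at the shoulder between them, x towards the tip (handle x -32 to 0, shank 0 to 38 mm). Lies on a flat of the handle, axis 8 mm above the bench. Either pin fits either clevis; home when the shoulder meets the near lug
- loupe: black eyeglass loupe 34 mm wide, 34 mm tall, bystander; origin under its centre
- oil_cup: small glass oil cup 28 mm wide, 16 mm tall, among the movements and pins, bystander; origin under its centre
- driver: screwdriver 130 mm long lying beyond the pins, bystander
- glass_jar: glass jar with a white cap, 52 mm wide and 60 mm tall, beyond the carrier, bystander; origin under its centre
- case_ring: steel case ring 42 mm wide, 8 mm tall, among the movements and pins, bystander; origin under its centre
- tweezers: steel tweezers 100 mm long lying beyond the pins, bystander; origin under the middle
Mind the look-alikes: they are no part of the job. Leave any pink or red look-alike of the movement0 alone.

How it is judged (in metres and radians):
On the way, in this order (a step that is already met when the one before it is completed fails the run):
1. the keeper is slid fully open (within 3 mm) (value of joint keeper below 0.003 m), for 0.1 s.
2. every movement present is seated in a nest while the keeper is open ((horizontal distance between movement0 and nest0 below 0.004 m or horizontal distance between movement0 and nest1 below 0.004 m or horizontal distance between movement0 and nest2 below 0.004 m or horizontal distance between movement0 and nest3 below 0.004 m) and height (world z) of movement0 between 0.009 and 0.015 m and angle between each of movement0, movement1, movement2, movement3's own z axis and vertical below 0.1 rad and (horizontal distance between movement1 and nest0 below 0.004 m or horizontal distance between movement1 and nest1 below 0.004 m or horizontal distance between movement1 and nest2 below 0.004 m or horizontal distance between movement1 and nest3 below 0.004 m) and height (world z) of movement1 between 0.009 and 0.015 m and (horizontal distance between movement2 and nest0 below 0.004 m or horizontal distance between movement2 and nest1 below 0.004 m or horizontal distance between movement2 and nest2 below 0.004 m or horizontal distance between movement2 and nest3 below 0.004 m) and height (world z) of movement2 between 0.009 and 0.015 m and (horizontal distance between movement3 and nest0 below 0.004 m or horizontal distance between movement3 and nest1 below 0.004 m or horizontal distance between movement3 and nest2 below 0.004 m or horizontal distance between movement3 and nest3 below 0.004 m) and height (world z) of movement3 between 0.009 and 0.015 m and value of joint keeper below 0.008 m), for 0.2 s.
3. the keeper is slid across to its stop (within 1.5 mm) over the seated movements ((horizontal distance between movement0 and nest0 below 0.004 m or horizontal distance between movement0 and nest1 below 0.004 m or horizontal distance between movement0 and nest2 below 0.004 m or horizontal distance between movement0 and nest3 below 0.004 m) and height (world z) of movement0 between 0.009 and 0.015 m and angle between each of movement0, movement1, movement2, movement3's own z axis and vertical below 0.1 rad and (horizontal distance between movement1 and nest0 below 0.004 m or horizontal distance between movement1 and nest1 below 0.004 m or horizontal distance between movement1 and nest2 below 0.004 m or horizontal distance between movement1 and nest3 below 0.004 m) and height (world z) of movement1 between 0.009 and 0.015 m and (horizontal distance between movement2 and nest0 below 0.004 m or horizontal distance between movement2 and nest1 below 0.004 m or horizontal distance between movement2 and nest2 below 0.004 m or horizontal distance between movement2 and nest3 below 0.004 m) and height (world z) of movement2 between 0.009 and 0.015 m and (horizontal distance between movement3 and nest0 below 0.004 m or horizontal distance between movement3 and nest1 below 0.004 m or horizontal distance between movement3 and nest2 below 0.004 m or horizontal distance between movement3 and nest3 below 0.004 m) and height (world z) of movement3 between 0.009 and 0.015 m and value of joint keeper above 0.0285 m), for 0.2 s.
At the end, for the whole second after the job is handed in: every movement present lies flat in a nest (centre within 4 mm of the nest's, resting on its floor within 3 mm), the keeper is within 1.5 mm of its stop, and a pin is home in each clevis (shoulder within 5 mm of the near lug, axis within 4 mm and 0.13 rad of the hole's); all is at rest and released (all of step 3 and (((x of pin0 in the frame of clevis_left between -0.005 and 0.004 m and y of pin0 in the frame of clevis_left between -0.004 and 0.004 m and z of pin0 in the frame of clevis_left between -0.004 and 0.004 m and angle between the x axis of pin0 and the x axis of carrier, either way round below 0.13 rad) and (x of pin1 in the frame of clevis_right between -0.005 and 0.004 m and y of pin1 in the frame of clevis_right between -0.004 and 0.004 m and z of pin1 in the frame of clevis_right between -0.004 and 0.004 m and angle between the x axis of pin1 and the x axis of carrier, either way round below 0.13 rad)) or ((x of pin0 in the frame of clevis_right between -0.005 and 0.004 m and y of pin0 in the frame of clevis_right between -0.004 and 0.004 m and z of pin0 in the frame of clevis_right between -0.004 and 0.004 m and angle between the x axis of pin0 and the x axis of carrier, either way round below 0.13 rad) and (x of pin1 in the frame of clevis_left between -0.005 and 0.004 m and y of pin1 in the frame of clevis_left between -0.004 and 0.004 m and z of pin1 in the frame of clevis_left between -0.004 and 0.004 m and angle between the x axis of pin1 and the x axis of carrier, either way round below 0.13 rad))) and linear speed of each of movement0, movement1, movement2, movement3, pin0, pin1 below 0.02 m/s); the robot touches nothing.
It fails at once if a bystander (loupe, oil cup, screwdriver, jar, case ring, tweezers) is shifted by more than 40 mm (distance of any of loupe, oil_cup, driver, glass_jar, case_ring, tweezers from where it was at the start of the episode above 0.04 m).
Of movement0, movement1, movement2, movement3 only 3 to 4 are there at a start; the rules pass over those that are not, and their reading is None.
At some moment in a run one of movement0, movement1, movement2, movement3, pin0, pin1 may be knocked a few centimetres aside while the robot is not near it.
Once in a run the grip may slacken for a moment while it holds something.
It also fails if it takes over 208 s, if anything falls off the work surface, if the arm or the gripper's body presses on something with over 40 N, if the wrist force passes 120 N, or if a joint passes its speed limit or range.

## Working session

There is one attempt and no reset: what is moved stays moved. The work goes in short steps, Python scripts to look and compute and a tool call to move; the robot and the scene stay as the last step left them, time stands still between calls to the robot, and variables do not carry over. Pictures are saved under pics/ and viewed, at most 14 in all, crops included, and the job is handed in when it is done.

Besides the shell and the picture viewer there is one more tool, called after "Call:" by a JSON object that holds its "method" and its "body", one argument or row to a line. servo_tool: Moves the arm, as the interface text tells. Shift numbers are shares of 0.5 m and turn numbers shares of 1.5 rad, none past 1 either way. Its arguments: {"type":"object","properties":{"plan":{"type":"array","items":{"type":"object","properties":{"dx":{"type":"number"},"dy":{"type":"number"},"dz":{"type":"number"},"rx":{"type":"number"},"ry":{"type":"number"},"rz":{"type":"number"}}}},"claw":{"type":"number"},"grip_force":{"type":"number"}},"required":["plan"]}

```bash
mkdir -p pics; python3 - <<'E'
from station import state, optics
import cv2,numpy as np
for n in("top","side"):
    im=optics.snapshot(n); cv2.imwrite(f"pics/{n}0.png",im)
    c=optics.calibration(n); R=cv2.Rodrigues(np.array(c["rvec"],float))[0]
    print(n,c, "pos",-R.T@np.array(c["tvec"]).ravel())
s=state();print(s)
E
```

```text
top {'mtx': array([[418.55889925,   0.        , 314.9780952 ],
       [  0.        , 418.55889925, 191.34602212],
       [  0.        ,   0.        ,   1.        ]]), 'k1': 0.015519165283046518, 'rvec': array([ 2.15748001, -2.135637  ,  0.19905807]), 'tvec': array([  98.0548307 ,  613.70822078, 1039.76345246])} pos [ 436.0988528   127.48673351 1122.9093866 ]
side {'mtx': array([[375.25669066,   0.        , 322.63942355],
       [  0.        , 375.25669066, 199.21755865],
       [  0.        ,   0.        ,   1.        ]]), 'k1': -0.06967971142599272, 'rvec': array([ 2.31721515, -0.15428288,  0.07025822]), 'tvec': array([-614.54180464,  172.51716138, 1052.16086272])} pos [ 520.04225049 -727.8145475   845.1676306 ]
{'t': 0.1, 'joint_pos': array([-1.36790177,  0.46936145, -0.04858056,  1.53356516,  0.02409976,
        1.14098937, -0.08231425]), 'joint_vel': array([ 0.00053203, -0.00068697,  0.00039799, -0.0027093 , -0.00102616,
       -0.00069582,  0.00150854]), 'joint_torque': array([ 6.81825859e-04, -5.09169495e+01, -8.13710480e-02, -2.36828935e+01,
       -6.15415815e-02,  3.44460527e-02,  5.16061800e-05]), 'eef_pos': array([154.94413978, 656.4683462 , 243.6077837 ]), 'orientation': array([[-9.73256094e-01,  2.29722579e-01, -3.34675441e-04],
       [ 2.29722813e-01,  9.73254602e-01, -1.70532232e-03],
       [-6.60266291e-05, -1.73659793e-03, -9.99998490e-01]]), 'ft_force': array([ 0.6271749 ,  0.51390504, -0.19848307]), 'wrist_torque': array([ 0.05161666, -0.01717178,  0.04982335]), 'finger_force': 0.0, 'finger_gap': 0.9979468437730594}
```

View pics/top0.png

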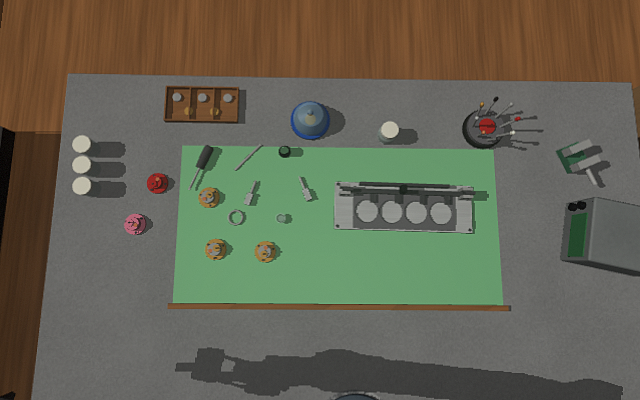

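View pics/side0.png

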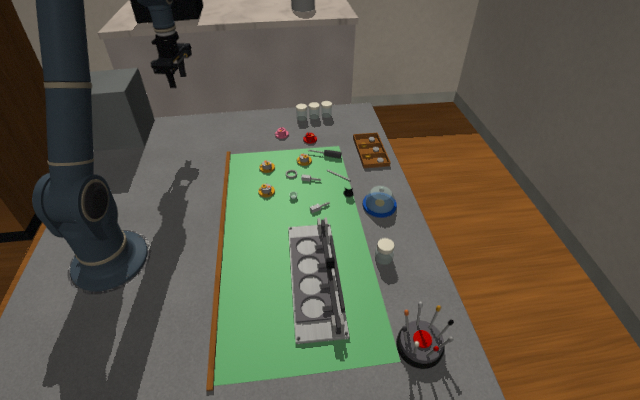

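```bash
cat > h.py <<'E'
import cv2,numpy as np
from station import state,optics
C={}
for n in("top","side"):
    c=optics.calibration(n);C[n]=(np.array(c["mtx"]),float(c["k1"]),cv2.Rodrigues(np.array(c["rvec"],float))[0],np.array(c["tvec"],float).ravel())
def ray(n,p):
    K,k,R,t=C[n]
    d=np.linalg.solve(K,[p[0],p[1],1.])[:2]; u=d.copy()
    for _ in range(10): u=d/(1+k*(u@u))
    return -R.T@t, R.T@np.array([u[0],u[1],1.])
def on(n,p,z):
    o,d=ray(n,p); return o+d*(z-o[2])/d[2]
def proj(n,P):
    K,k,R,t=C[n]; q=R@np.array(P,float)+t; u=q[:2]/q[2]; u=u*(1+k*(u@u))
    return (K@[u[0],u[1],1])[:2]
def tri(pt,ps):
    a,d=ray("top",pt);b,e=ray("side",ps)
    s=np.linalg.lstsq(np.c_[d,-e],b-a,rcond=None)[0]
    return (a+d*s[0]+b+e*s[1])/2,np.linalg.norm(a+d*s[0]-b-e*s[1])
def blobs(im,m,lo,hi=1e9):
    n,l,st,ce=cv2.connectedComponentsWithStats(m.astype(np.uint8))
    return [(ce[i].round(1),st[i]) for i in range(1,n) if lo<=st[i][4]<=hi]
def plan(target,yaw_world_R=None):
    s=state();R=np.array(s["orientation"]);return R.T@(np.array(target)-np.array(s["eef_pos"]))/500
E
python3 - <<'E'
import cv2
a=cv2.imread("pics/top0.png");
cv2.imwrite("pics/c1.png",cv2.resize(a[135:270,185:325],None,fx=4.4,fy=4.4,interpolation=cv2.INTER_CUBIC))
cv2.imwrite("pics/c2.png",cv2.resize(a[170:245,325:495],None,fx=4.7,fy=4.7,interpolation=cv2.INTER_CUBIC))
E
```

```text
(no output)
```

View pics/c1.png

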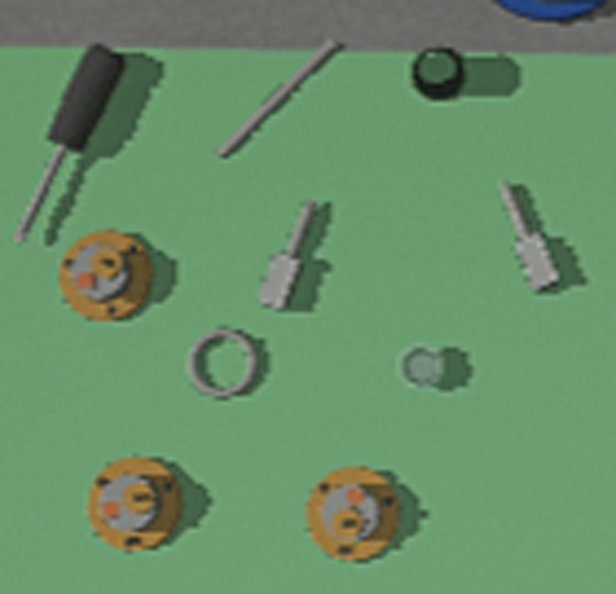

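View pics/c2.png

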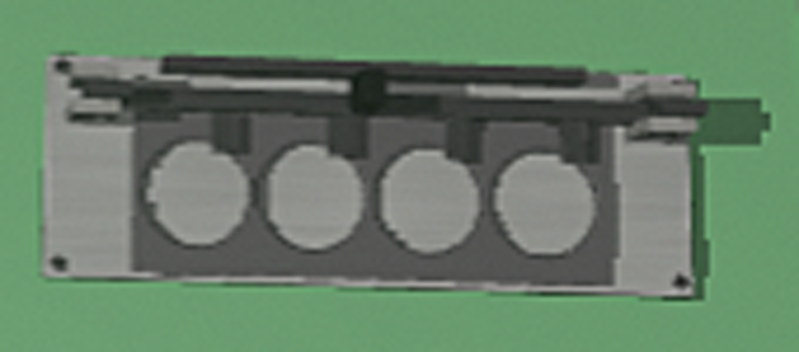

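```bash
cat > m.py <<'E'
from h import *
def brass(n,im):
    h=cv2.cvtColor(im,cv2.COLOR_BGR2HSV); 
    m=cv2.inRange(h,(10,110,60),(24,255,255)); m=cv2.morphologyEx(m,cv2.MORPH_CLOSE,np.ones((3,3)))
    out=[]
    for c in cv2.findContours(m,cv2.RETR_EXTERNAL,cv2.CHAIN_APPROX_NONE)[0]:
        if cv2.contourArea(c)>60:
            (x,y),r=cv2.minEnclosingCircle(c)
            if r>20 : continue
            e=cv2.fitEllipse(cv2.convexHull(c)) if len(cv2.convexHull(c))>5 else None
            out.append((x,y,r,e))
    return out
def pins(im,z=16):
    h=cv2.cvtColor(im,cv2.COLOR_BGR2HSV)
    m=cv2.inRange(h,(0,0,110),(179,50,255)); out=[]
    for c in cv2.findContours(m,cv2.RETR_EXTERNAL,cv2.CHAIN_APPROX_NONE)[0]:
        a=cv2.contourArea(c)
        if 40<a<260: out.append((c,a))
    return m,out
if __name__=="__main__":
    im=cv2.imread("pics/top0.png"); si=cv2.imread("pics/side0.png")
    for n,i in(("top",im),("side",si)):
        for x,y,r,e in brass(n,i): print(n,round(x,1),round(y,1),round(r,1),"ell",np.round(e[0],1),np.round(e[1],1),"->",on(n,e[0],6).round(1))
    m,o=pins(im)
    for c,a in o: print("grey",a,cv2.boundingRect(c),on("top",c.reshape(-1,2).mean(0),8).round(1))
    g=cv2.cvtColor(im,cv2.COLOR_BGR2GRAY)
    b=((g>125)&(cv2.cvtColor(im,cv2.COLOR_BGR2HSV)[...,1]<40))
    for ce,st in blobs(im,b,150,700):
        if 180<ce[1]<245: print("nest top",ce,st,on("top",ce,12).round(1))
    g=cv2.cvtColor(si,cv2.COLOR_BGR2GRAY)
    b=((g>125)&(cv2.cvtColor(si,cv2.COLOR_BGR2HSV)[...,1]<40))
    for ce,st in blobs(si,b,80,900):
        if 280<ce[0]<350 and ce[1]>200: print("nest side",ce,st,on("side",ce,12).round(1))
E
python3 m.py; python3 - <<'E'
import cv2
a=cv2.imread("pics/side0.png")
cv2.imwrite("pics/c3.png",cv2.resize(a[210:350,275:405],None,fx=4.2,fy=4.2,interpolation=cv2.INTER_CUBIC))
E
```

```text
top 264.7 251.1 10.5 ell [264.7 251.2] [20.1 21. ] -> [458.3 234.5   6. ]
top 215.0 249.0 10.6 ell [215.1 249. ] [20.4 21. ] -> [463.1 364.6   6. ]
top 208.5 197.0 10.4 ell [208.7 197.1] [19.7 20.5] -> [600.6 388.3   6. ]
side 9.6 215.5 19.1 ell [ 26.2 230.7] [ 5.3 10.4] -> [-300.2  142.     6. ]
side 266.0 191.0 8.0 ell [266.1 190.5] [12.  16.2] -> [459.1 231.3   6. ]
side 266.9 167.0 7.2 ell [266.6 166.6] [11.2 14.6] -> [464.  361.8   6. ]
side 304.0 159.5 7.2 ell [303.6 159.7] [10.9 14.4] -> [600.9 385.7   6. ]
grey 92.5 (337, 310, 59, 10) [304.8 -33.3   8. ]
grey 68.5 (233, 309, 33, 10) [304.  276.2   8. ]
grey 47.5 (503, 212, 37, 12) [ 556.2 -453.4    8. ]
grey 162.5 (227, 210, 16, 15) [547.3 316.4   8. ]
grey 168.5 (124, 199, 41, 27) [558.3 542.3   8. ]
grey 71.5 (424, 186, 49, 5) [ 631.5 -262.2    8. ]
grey 72.5 (243, 180, 13, 25) [613.6 278.5   8. ]
grey 79.0 (298, 176, 14, 25) [626.5 133.2   8. ]
grey 50.5 (586, 169, 13, 19) [ 664.4 -654.8    8. ]
grey 101.0 (91, 164, 47, 19) [657.4 631.1   8. ]
grey 257.0 (72, 155, 19, 19) [686.1 732.2   8. ]
grey 142.0 (577, 154, 24, 15) [
[... 551 characters left out ...]
 332] [567.6 -35.7  12. ]
nest top [391.6 211.6] [382 201  20  22 333] [ 566.2 -102.3   12. ]
nest top [416.1 212.3] [407 202  20  22 336] [ 565.1 -168.1   12. ]
nest top [440.6 213. ] [431 203  20  21 333] [ 564. -234.   12.]
nest side [302.8 231.6] [289 225  30  20 323] [563.7  24.8  12. ]
nest side [306.2 247.4] [297 241  19  14 210] [567.6 -37.   12. ]
nest side [308.  265.8] [298 258  21  16 244] [ 565.8 -102.5   12. ]
nest side [309.9 285.7] [300 277  21  18 291] [ 563.9 -167.3   12. ]
nest side [341.1 314. ] [335 291  14  46 133] [ 631.  -259.6   12. ]
nest side [312.6 308. ] [302 299  23  19 331] [ 563.3 -233.7   12. ]
nest side [312.5 330.9] [294 312  38  29 581] [ 556. -295.   12.]
```

View pics/c3.png

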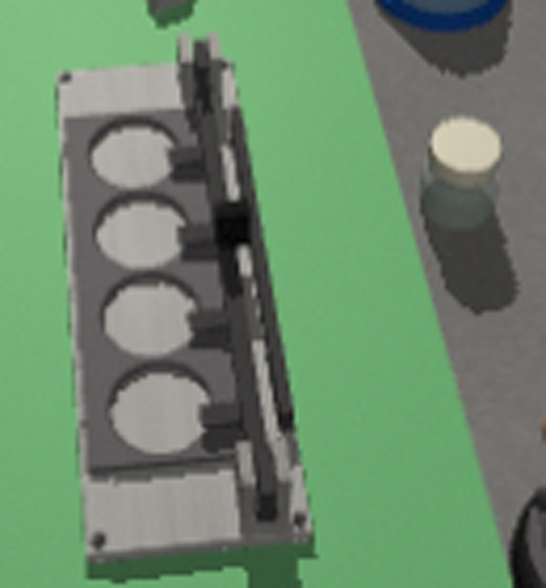

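```bash
python3 - <<'E'
from h import *
im=cv2.imread("pics/top0.png"); si=cv2.imread("pics/side0.png")
for n,i,b in(("top",im,(325,495,170,245)),("side",si,(275,360,210,350))):
    v=i.max(2); m=np.zeros(v.shape,bool); x0,x1,y0,y1=b; m[y0:y1,x0:x1]=v[y0:y1,x0:x1]<32
    for ce,st in blobs(i,m,8): print(n,ce,st,on(n,ce,47).round(1))
# carrier check
O=np.array([565.7,-135.0]);th=-0.0195
def W(x,y,z): c,s=np.cos(th),np.sin(th); return [O[0]+c*x-s*y,O[1]+s*x+c*y,z]
for p in[(-50,185,12),(-50,-185,12),(78,185,12),(78,-185,12),(52,0,64)]: print(p,np.round(W(*p),1),proj("top",W(*p)).round(1),proj("side",W(*p)).round(1))
for nm,d in(("top",im),):
  for (x0,x1) in((325,365),(460,500)):
    print(cv2.cvtColor(d,cv2.COLOR_BGR2GRAY)[178:200,x0:x1].tolist() if 0 else "")
a=cv2.resize(im[176:206,328:368],None,fx=10,fy=10,interpolation=cv2.INTER_CUBIC)
b=cv2.resize(im[176:206,452:492],None,fx=10,fy=10,interpolation=cv2.INTER_CUBIC)
c=cv2.resize(si[214:244,305:345],None,fx=10,fy=10,interpolation=cv2.INTER_CUBIC)
d=cv2.resize(si[310:340,320:360],None,fx=10,fy=10,interpolation=cv2.INTER_CUBIC)
cv2.imwrite("pics/c4.png",np.vstack([np.hstack([a,b]),np.hstack([c,d])]))
E
```

```text
side [329.7 264.1] [326 258   9  16  85] [ 621.1 -130.8   47. ]
(-50, 185, 12) [519.3  50.9  12. ] [334.5 228.5] [287.3 226.6]
(-50, -185, 12) [ 512.1 -319.    12. ] [473.2 232.7] [295.  342.6]
(78, 185, 12) [647.3  48.4  12. ] [335.4 181.2] [329.4 223.2]
(78, -185, 12) [ 640.1 -321.5   12. ] [471.6 185.5] [349.3 336.8]
(52, 0, 64) [ 617.7 -136.    64. ] [408.3 189.6] [328.8 261.9]
```

View pics/c4.png

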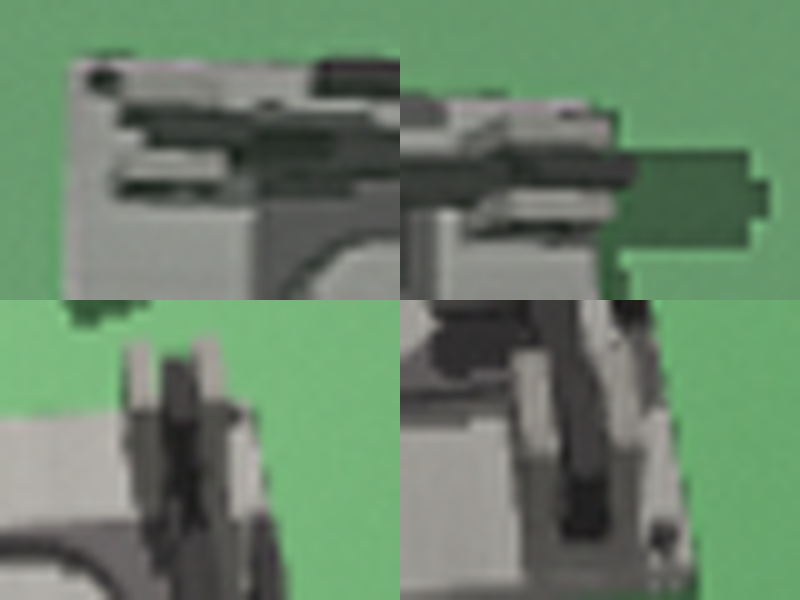

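```bash
python3 - <<'E'
from h import *
O=np.array([565.7,-135.0]);th=-0.0195
c,s=np.cos(th),np.sin(th)
def inv(P): d=np.array(P[:2])-O; return np.round([c*d[0]+s*d[1],-s*d[0]+c*d[1]],1)
for n,p in [("top",(339.5,192.5)),("top",(350.5,192.5)),("top",(461.5,196.5)),("top",(473.3,196.5)),("side",(319,218.2)),("side",(319,224.6)),("side",(333,315)),("side",(333.7,325.2))]:
    P=on(n,p,52); print(n,p,P.round(1),inv(P))
for p in [(326.5,259.5),(334,258.5)]: print(inv(on("side",p,64)))
si=cv2.imread("pics/side0.png").max(2); print(si[256:276,324:338])
im=cv2.imread("pics/top0.png").max(2); print(im[182:198,396:414])
E
```

```text
top (339.5, 192.5) [609.9  40.7  52. ] [ 40.8 176.5]
top (350.5, 192.5) [610.2  12.1  52. ] [ 41.7 147.9]
top (461.5, 196.5) [ 603.2 -277.4   52. ] [  40.2 -141.7]
top (473.3, 196.5) [ 603.5 -308.3   52. ] [  41.2 -172.6]
side (319, 218.2) [613.9  35.2  52. ] [ 44.9 171.1]
side (319, 224.6) [610.7   9.6  52. ] [ 42.1 145.5]
side (333, 315) [ 606.4 -282.1   52. ] [  43.6 -146.3]
side (333.7, 325.2) [ 604.  -308.1   52. ] [  41.7 -172.4]
[47.1  8.3]
[66.9  9.3]
[[ 70  65  65  66  63 126 163 154  63  56  64  64 170 180]
 [ 74  64  60  55  56  90 131 107  48  36  62  64 160 177]
 [ 89  58  49  41  35  32  35  32  30  29  55  63 134 173]
 [ 98  60  38  32  33  28  30  29  31  29  41  64 116 173]
 [100  59  34  24  26  29  26  26  23  25  38  62 106 172]
 [ 99  65  30  22  21  22  21  17  15  16  35  64  80 172]
 [ 95  59  25  11  10   9  12   9   7   8  31  61  66 169]
 [ 78  56  26   9  16  16  11  13  12  13  35  64  67 150]
 [ 64  65  30  11  11  13  11  12  11  11  35  62  67 116]
 [ 64  64  27  13  15   9  13  13  15  13  35  63  65 116]
 [ 58  58  25  14   7   8  13   9  13  13  33 
[... 1045 characters left out ...]
101 101 100  98  97  98]
 [108 123 110  71  33  37  39  39  39  38  41  72  95  91  92  93  90  90]
 [ 54  53  52  42  34  38  39  43  39  40  36  38  42  41  36  39  45  52]
 [ 61  62  58  45  35  37  38  40  36  37  39  43  46  46  47  44  45  47]
 [ 62  62  59  46  36  36  33  33  34  36  38  45  47  47  46  44  45  46]
 [ 64  64  68  57  33  36  36  32  34  40  48  45  46  45  44  47  46  45]
 [ 54  54  61  59  53  49  44  42  47  53  51  55  52  55  52  50  51  54]
 [ 63  64  64  64  61  62  57  76  95  93  90  92  93  91  87  76  76  77]
 [ 63  62  63  62  60  58  58  74  89  86  86  85  85  85  86  87  86  87]
 [ 62  64  65  62  61  56  57  71  86  85  86  84  87  84  85  86  86  84]]
```

```bash
cat >> h.py <<'E'
from scipy.spatial.transform import Rotation as Ro
O=np.array([565.7,-135.0]);TH=-0.0195
def W(x,y,z): c,s=np.cos(TH),np.sin(TH); return np.array([O[0]+c*x-s*y,O[1]+s*x+c*y,z])
def go(*wps):
    "wps: (x,y,z,a) world mm; a = angle of tool y from world +y towards +x"
    s=state();R=np.array(s["orientation"]);p=np.array(s["eef_pos"])
    a0=np.arctan2(R[0,1],R[1,1])
    print("t",round(s["t"],2),"at",p.round(1),"a",round(a0,3),"F",np.round(s["ft_force"],1),"gap",round(s["finger_gap"],3),"ff",round(s["finger_force"],1))
    for x,y,z,a in wps:
        a=a0+(a-a0+np.pi/2)%np.pi-np.pi/2
        Y=np.array([np.sin(a),np.cos(a),0]);Z=np.array([0,0,-1.]);T=np.c_[np.cross(Y,Z),Y,Z]
        print("d",np.round(R.T@(np.array([x,y,z])-p)/500,4),"r",np.round(Ro.from_matrix(R.T@T).as_rotvec()/1.5,4))
E
python3 - <<'E'
from h import *
go((380,260,200,.0195),(620,-127,120,.0195))
E
```

```text
t 0.1 at [154.9 656.5 243.6] a 0.232 F [ 0.6  0.5 -0.2] gap 0.998 ff 0.0
d [-0.6202 -0.6682  0.0884] r [-1.200e-03 -1.000e-04 -1.415e-01]
d [-1.2652 -1.3109  0.2496] r [-1.200e-03 -1.000e-04 -1.415e-01]
```

Call:
{"method": "servo_tool", "body": {
  "plan": [
    {"dx":-0.62,"dy":-0.668,"dz":0.09,"rz":-0.141},
    {"dx":-0.62,"dy":-0.668,"dz":0.09,"rz":-0.141},
    {"dx":-0.62,"dy":-0.668,"dz":0.09,"rz":-0.141},
    {"dx":-0.62,"dy":-0.668,"dz":0.09,"rz":-0.141},
    {"dx":-0.62,"dy":-0.668,"dz":0.09,"rz":-0.141},
    {"dx":-0.62,"dy":-0.668,"dz":0.09,"rz":-0.141},
    {"dx":-0.62,"dy":-0.668,"dz":0.09,"rz":-0.141},
    {"dx":-0.62,"dy":-0.668,"dz":0.09,"rz":-0.141},
    {"dx":-0.62,"dy":-0.668,"dz":0.09,"rz":-0.141},
    {"dx":-0.62,"dy":-0.668,"dz":0.09,"rz":-0.141}
  ],
  "claw": 1,
  "grip_force": 25
}}

```text
invalid input
```

```bash
python3 - <<'E'
from h import *
go((620,-127,120,.0195),(620,-127,62,.0195))
E
```

```text
t 0.1 at [154.9 656.5 243.6] a 0.232 F [ 0.6  0.5 -0.2] gap 0.998 ff 0.0
d [-1.2652 -1.3109  0.2496] r [-1.200e-03 -1.000e-04 -1.415e-01]
d [-1.2652 -1.3107  0.3656] r [-1.200e-03 -1.000e-04 -1.415e-01]
```

Call:
{"method": "servo_tool", "body": {
  "plan": [
    {"dx":-0.62,"dy":-0.668,"dz":0.09,"rx":0,"ry":0,"rz":-0.141},
    {"dx":-0.62,"dy":-0.668,"dz":0.09,"rx":0,"ry":0,"rz":-0.141},
    {"dx":-0.62,"dy":-0.668,"dz":0.09,"rx":0,"ry":0,"rz":-0.141},
    {"dx":-0.62,"dy":-0.668,"dz":0.09,"rx":0,"ry":0,"rz":-0.141},
    {"dx":-0.62,"dy":-0.668,"dz":0.09,"rx":0,"ry":0,"rz":-0.141},
    {"dx":-0.62,"dy":-0.668,"dz":0.09,"rx":0,"ry":0,"rz":-0.141},
    {"dx":-0.62,"dy":-0.668,"dz":0.09,"rx":0,"ry":0,"rz":-0.141},
    {"dx":-0.62,"dy":-0.668,"dz":0.09,"rx":0,"ry":0,"rz":-0.141},
    {"dx":-0.62,"dy":-0.668,"dz":0.09,"rx":0,"ry":0,"rz":-0.141},
    {"dx":-0.62,"dy":-0.668,"dz":0.09,"rx":0,"ry":0,"rz":-0.141}
  ],
  "claw": 1,
  "grip_force": 25
}}

```text
t: 1.35
eef_pos: [379.3, 262.0, 199.6]
orientation: [[-1.0, 0.018, -0.0], [0.018, 1.0, 0.001], [0.0, 0.001, -1.0]]
ft_force: [-1.1, 0.3, 0.5]
finger_gap: 0.999
finger_force: 0.0
```

```bash
python3 - <<'E'
from h import *
go((620,-127,120,.0195),(620,-127,62,.0195))
E
```

```text
t 1.35 at [379.3 262.  199.6] a 0.018 F [-1.1  0.3  0.5] gap 0.999 ff 0.0
d [-0.4956 -0.7691  0.1585] r [ 0.0005 -0.0002  0.0007]
d [-0.4956 -0.7692  0.2745] r [ 0.0005 -0.0002  0.0007]
```

Call:
{"method": "servo_tool", "body": {
  "plan": [
    {"dx":-0.495,"dy":-0.769,"dz":0.158,"rx":0,"ry":0,"rz":0},
    {"dx":-0.495,"dy":-0.769,"dz":0.158,"rx":0,"ry":0,"rz":0},
    {"dx":-0.495,"dy":-0.769,"dz":0.158,"rx":0,"ry":0,"rz":0},
    {"dx":-0.495,"dy":-0.769,"dz":0.158,"rx":0,"ry":0,"rz":0},
    {"dx":-0.495,"dy":-0.769,"dz":0.158,"rx":0,"ry":0,"rz":0},
    {"dx":-0.495,"dy":-0.769,"dz":0.158,"rx":0,"ry":0,"rz":0},
    {"dx":-0.495,"dy":-0.769,"dz":0.158,"rx":0,"ry":0,"rz":0},
    {"dx":-0.495,"dy":-0.769,"dz":0.158,"rx":0,"ry":0,"rz":0},
    {"dx":-0.495,"dy":-0.769,"dz":0.158,"rx":0,"ry":0,"rz":0},
    {"dx":-0.495,"dy":-0.769,"dz":0.158,"rx":0,"ry":0,"rz":0}
  ]
}}

```text
t: 2.6
eef_pos: [619.6, -125.7, 120.2]
orientation: [[-1.0, 0.017, -0.001], [0.017, 1.0, 0.002], [0.001, 0.002, -1.0]]
ft_force: [0.0, 0.1, 0.1]
finger_gap: 1.001
finger_force: 0.0
```

```bash
python3 - <<'E'
from h import *
go((620,-127,62,.0195))
for n,b in(("top",(360,160,460,235)),("side",(280,180,400,290))):
    i=optics.snapshot(n);x0,y0,x1,y1=b;cv2.imwrite(f"pics/k_{n}.png",cv2.resize(i[y0:y1,x0:x1],None,fx=4,fy=4,interpolation=cv2.INTER_CUBIC))
a=cv2.imread("pics/k_top.png");b=cv2.imread("pics/k_side.png");h=max(a.shape[0],b.shape[0])
f=lambda i,w:cv2.copyMakeBorder(i,0,h-i.shape[0],0,0,0)
o=np.hstack([f(a,0),f(b,0)]);cv2.imwrite("pics/k.png",cv2.resize(o,None,fx=.9,fy=.9))
E
```

```text
t 2.6 at [ 619.6 -125.7  120.2] a 0.017 F [0.  0.1 0.1] gap 1.001 ff 0.0
d [-0.0009 -0.0027  0.1164] r [ 0.0012 -0.0006  0.0017]
```

View pics/k.png

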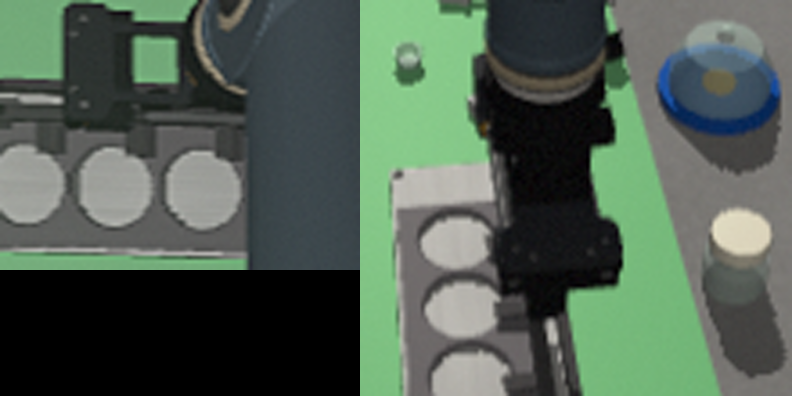

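Call:
{"method": "servo_tool", "body": {
  "plan": [
    {"dx":-0.001,"dy":-0.003,"dz":0.06,"rx":0,"ry":0,"rz":0},
    {"dx":-0.001,"dy":-0.003,"dz":0.116,"rx":0,"ry":0,"rz":0},
    {"dx":-0.001,"dy":-0.003,"dz":0.116,"rx":0,"ry":0,"rz":0}
  ]
}}

```text
t: 3.08
eef_pos: [618.4, -128.2, 60.9]
orientation: [[-1.0, 0.018, -0.004], [0.018, 1.0, 0.002], [0.004, 0.001, -1.0]]
ft_force: [-0.1, -0.3, -0.1]
finger_gap: 0.998
finger_force: 0.0
```

Call:
{"method": "servo_tool", "body": {
  "plan": [
    {"dx":0,"dy":0,"dz":0,"rx":0,"ry":0,"rz":0},
    {"dx":0,"dy":0,"dz":0,"rx":0,"ry":0,"rz":0},
    {"dx":0,"dy":0,"dz":0,"rx":0,"ry":0,"rz":0},
    {"dx":0,"dy":0,"dz":0,"rx":0,"ry":0,"rz":0},
    {"dx":0,"dy":0,"dz":0,"rx":0,"ry":0,"rz":0},
    {"dx":0,"dy":0,"dz":0,"rx":0,"ry":0,"rz":0}
  ],
  "claw": -1
}}

```text
t: 3.82
eef_pos: [620.1, -130.3, 62.5]
orientation: [[-1.0, 0.02, -0.0], [0.02, 1.0, 0.0], [0.0, 0.0, -1.0]]
ft_force: [0.4, 0.0, -0.3]
finger_gap: 0.399
finger_force: 0.0
```

Call:
{"method": "servo_tool", "body": {
  "plan": [
    {"dx":0,"dy":0,"dz":0,"rx":0,"ry":0,"rz":0},
    {"dx":0,"dy":0,"dz":0,"rx":0,"ry":0,"rz":0},
    {"dx":0,"dy":0,"dz":0,"rx":0,"ry":0,"rz":0},
    {"dx":0,"dy":0,"dz":0,"rx":0,"ry":0,"rz":0},
    {"dx":0,"dy":0,"dz":0,"rx":0,"ry":0,"rz":0},
    {"dx":0,"dy":0,"dz":0,"rx":0,"ry":0,"rz":0}
  ]
}}

```text
t: 4.58
eef_pos: [620.1, -130.1, 62.4]
orientation: [[-1.0, 0.02, -0.0], [0.02, 1.0, 0.0], [0.0, 0.0, -1.0]]
ft_force: [-0.8, 1.7, -0.1]
finger_gap: 0.156
finger_force: 25.0
```

Call:
{"method": "servo_tool", "body": {
  "plan": [
    {"dx":0,"dy":-0.008,"dz":0,"rx":0,"ry":0,"rz":0},
    {"dx":0,"dy":-0.016,"dz":0,"rx":0,"ry":0,"rz":0},
    {"dx":0,"dy":-0.02,"dz":0,"rx":0,"ry":0,"rz":0},
    {"dx":0,"dy":-0.02,"dz":0,"rx":0,"ry":0,"rz":0}
  ]
}}

```text
t: 5.08
eef_pos: [619.8, -141.2, 62.4]
orientation: [[-1.0, 0.021, 0.0], [0.021, 1.0, -0.001], [-0.0, -0.001, -1.0]]
ft_force: [-0.3, 0.1, -0.9]
finger_gap: 0.155
finger_force: 25.0
```

Call:
{"method": "servo_tool", "body": {
  "plan": [
    {"dx":0,"dy":-0.006,"dz":0,"rx":0,"ry":0,"rz":0},
    {"dx":0,"dy":-0.01,"dz":0,"rx":0,"ry":0,"rz":0},
    {"dx":0,"dy":-0.01,"dz":0,"rx":0,"ry":0,"rz":0},
    {"dx":0,"dy":-0.01,"dz":0,"rx":0,"ry":0,"rz":0}
  ]
}}

```text
t: 5.58
eef_pos: [619.8, -145.6, 62.4]
orientation: [[-1.0, 0.02, -0.0], [0.02, 1.0, -0.0], [0.0, -0.0, -1.0]]
ft_force: [-0.5, 0.9, -0.7]
finger_gap: 0.159
finger_force: 25.0
```

Call:
{"method": "servo_tool", "body": {
  "plan": [
    {"dx":0,"dy":-0.006,"dz":0,"rx":0,"ry":0,"rz":0},
    {"dx":0,"dy":-0.01,"dz":0,"rx":0,"ry":0,"rz":0},
    {"dx":0,"dy":-0.01,"dz":0,"rx":0,"ry":0,"rz":0},
    {"dx":0,"dy":-0.01,"dz":0,"rx":0,"ry":0,"rz":0}
  ]
}}

```text
t: 6.08
eef_pos: [619.7, -148.3, 62.4]
orientation: [[-1.0, 0.019, -0.001], [0.019, 1.0, 0.003], [0.001, 0.002, -1.0]]
ft_force: [-0.5, 4.8, 0.6]
finger_gap: 0.161
finger_force: 25.0
```

Call:
{"method": "servo_tool", "body": {
  "plan": [
    {"dx":0,"dy":-0.006,"dz":0,"rx":0,"ry":0,"rz":0},
    {"dx":0,"dy":-0.008,"dz":0,"rx":0,"ry":0,"rz":0},
    {"dx":0,"dy":-0.008,"dz":0,"rx":0,"ry":0,"rz":0},
    {"dx":0,"dy":-0.008,"dz":0,"rx":0,"ry":0,"rz":0}
  ]
}}

```text
t: 6.58
eef_pos: [619.7, -148.5, 62.4]
orientation: [[-1.0, 0.017, -0.002], [0.017, 1.0, 0.007], [0.002, 0.007, -1.0]]
ft_force: [-1.2, 11.2, 3.0]
finger_gap: 0.159
finger_force: 25.1
```

Call:
{"method": "servo_tool", "body": {
  "plan": [
    {"dx":0,"dy":0.006,"dz":0,"rx":0,"ry":0,"rz":0},
    {"dx":0,"dy":0.006,"dz":0,"rx":0,"ry":0,"rz":0},
    {"dx":0,"dy":0.006,"dz":0,"rx":0,"ry":0,"rz":0},
    {"dx":0,"dy":0.006,"dz":-0.08,"rx":0,"ry":0,"rz":0},
    {"dx":0,"dy":0.006,"dz":-0.15,"rx":0,"ry":0,"rz":0},
    {"dx":0,"dy":0.006,"dz":-0.15,"rx":0,"ry":0,"rz":0},
    {"dx":0,"dy":0.006,"dz":-0.15,"rx":0,"ry":0,"rz":0}
  ],
  "claw": 0.1
}}

```text
t: 7.45
eef_pos: [619.2, -151.7, 137.1]
orientation: [[-1.0, 0.021, -0.001], [0.021, 1.0, -0.0], [0.001, -0.0, -1.0]]
ft_force: [-0.2, 0.8, 0.0]
finger_gap: 0.546
finger_force: 0.0
```

```bash
python3 - <<'E'
from h import *
go((458.3,234.5,130,.0195),(458.3,234.5,33,.0195))
i=optics.snapshot("side");j=optics.snapshot("top")
from m import brass
for n,k in(("top",j),("side",i)):
    print(n,[on(n,e[0],6 if n=="top" else 4).round(1) for x,y,r,e in brass(n,k)])
cv2.imwrite("pics/open.png",np.hstack([cv2.resize(i[210:350,275:375],None,fx=4,fy=4),cv2.resize(j[170:245,330:430],None,fx=4,fy=560/75)]))
E
```

```text
t 7.45 at [ 619.2 -151.7  137.1] a 0.021 F [-0.2  0.8  0. ] gap 0.546 ff 0.0
d [0.3379 0.7655 0.0143] r [-0.0001 -0.0005 -0.001 ]
d [0.3378 0.7655 0.2083] r [-0.0001 -0.0005 -0.001 ]
top [array([458.2, 234.6,   6. ]), array([463.1, 364.6,   6. ]), array([600.6, 388.4,   6. ])]
side [array([-252.7,  108.3,    4. ]), array([458.9, 233.6,   4. ]), array([463.8, 364.3,   4. ])]
```

View pics/open.png

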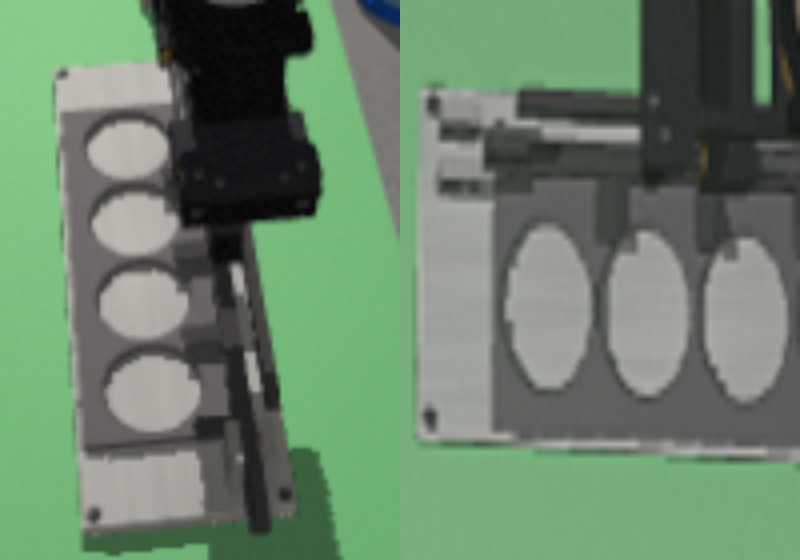

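Call:
{"method": "servo_tool", "body": {
  "plan": [
    {"dx":0.338,"dy":0.765,"dz":0.014,"rx":0,"ry":0,"rz":0},
    {"dx":0.338,"dy":0.765,"dz":0.014,"rx":0,"ry":0,"rz":0},
    {"dx":0.338,"dy":0.765,"dz":0.014,"rx":0,"ry":0,"rz":0},
    {"dx":0.338,"dy":0.765,"dz":0.014,"rx":0,"ry":0,"rz":0},
    {"dx":0.338,"dy":0.765,"dz":0.014,"rx":0,"ry":0,"rz":0},
    {"dx":0.338,"dy":0.765,"dz":0.014,"rx":0,"ry":0,"rz":0},
    {"dx":0.338,"dy":0.765,"dz":0.014,"rx":0,"ry":0,"rz":0},
    {"dx":0.338,"dy":0.765,"dz":0.014,"rx":0,"ry":0,"rz":0},
    {"dx":0.338,"dy":0.765,"dz":0.014,"rx":0,"ry":0,"rz":0},
    {"dx":0.338,"dy":0.765,"dz":0.014,"rx":0,"ry":0,"rz":0}
  ],
  "claw": 0.3
}}

```text
t: 8.8
eef_pos: [459.1, 232.8, 130.2]
orientation: [[-1.0, 0.023, -0.0], [0.023, 1.0, -0.001], [0.0, -0.001, -1.0]]
ft_force: [0.2, 0.6, -0.2]
finger_gap: 0.654
finger_force: 0.0
```

```bash
python3 - <<'E'
from h import *
i=optics.snapshot("side")
from m import brass
print([on("side",e[0],4).round(1) for x,y,r,e in brass("side",i)])
optics.snapshot("side");optics.snapshot("side")
go((458.5,234.2,33,.0195))
E
```

```text
[array([-303.5,  144. ,    4. ]), array([459.6, 233.5,   4. ]), array([601.1, 388.3,   4. ])]
t 8.95 at [459.  233.4 130.5] a 0.023 F [ 0.2  0.9 -0.5] gap 0.652 ff 0.0
d [0.0011 0.0016 0.195 ] r [-0.0002  0.     -0.0021]
```

Call:
{"method": "servo_tool", "body": {
  "plan": [
    {"dx":0,"dy":0.001,"dz":0.1,"rx":0,"ry":0,"rz":0},
    {"dx":0,"dy":0.001,"dz":0.195,"rx":0,"ry":0,"rz":0},
    {"dx":0,"dy":0.001,"dz":0.195,"rx":0,"ry":0,"rz":0},
    {"dx":0,"dy":0.001,"dz":0.195,"rx":0,"ry":0,"rz":0}
  ]
}}

```text
t: 9.45
eef_pos: [459.5, 235.1, 34.2]
orientation: [[-1.0, 0.021, 0.001], [0.021, 1.0, 0.001], [-0.001, 0.001, -1.0]]
ft_force: [0.4, 0.0, -0.1]
finger_gap: 0.651
finger_force: 0.0
```

Call:
{"method": "servo_tool", "body": {
  "plan": [
    {"dx":0,"dy":0,"dz":0,"rx":0,"ry":0,"rz":0},
    {"dx":0,"dy":0,"dz":0,"rx":0,"ry":0,"rz":0},
    {"dx":0,"dy":0,"dz":0,"rx":0,"ry":0,"rz":0},
    {"dx":0,"dy":0,"dz":0,"rx":0,"ry":0,"rz":0},
    {"dx":0,"dy":0,"dz":0,"rx":0,"ry":0,"rz":0},
    {"dx":0,"dy":0,"dz":0,"rx":0,"ry":0,"rz":0}
  ],
  "claw": -1,
  "grip_force": 35
}}

```text
t: 10.2
eef_pos: [458.9, 234.9, 33.8]
orientation: [[-1.0, 0.02, 0.001], [0.02, 1.0, 0.0], [-0.001, 0.0, -1.0]]
ft_force: [-0.9, -1.9, 6.0]
finger_gap: 0.38
finger_force: 35.0
```

```bash
python3 - <<'E'
from h import *
s=state();p=s["eef_pos"]
# target: nest0, dx-offset of movement relative to tool kept; centred in y
n=W(0,-99,0);ox=458.5-p[0]
print("nest0",n)
go((p[0],p[1],110,.0195),(n[0]-ox,n[1],110,.0195),(n[0]-ox,n[1],50,.0195))
E
```

```text
nest0 [ 563.76962234 -233.98117822    0.        ]
t 10.2 at [458.9 234.9  33.8] a 0.02 F [-0.9 -1.9  6. ] gap 0.38 ff 35.0
d [-1.000e-04  0.000e+00 -1.523e-01] r [ 0.0001  0.0003 -0.0006]
d [-0.2297 -0.9333 -0.1524] r [ 0.0001  0.0003 -0.0006]
d [-0.2297 -0.9333 -0.0324] r [ 0.0001  0.0003 -0.0006]
```

Call:
{"method": "servo_tool", "body": {
  "plan": [
    {"dx":0,"dy":0,"dz":-0.1,"rx":0,"ry":0,"rz":0},
    {"dx":-0.23,"dy":-0.933,"dz":-0.1,"rx":0,"ry":0,"rz":0},
    {"dx":-0.23,"dy":-0.933,"dz":-0.1,"rx":0,"ry":0,"rz":0},
    {"dx":-0.23,"dy":-0.933,"dz":-0.1,"rx":0,"ry":0,"rz":0},
    {"dx":-0.23,"dy":-0.933,"dz":-0.1,"rx":0,"ry":0,"rz":0},
    {"dx":-0.23,"dy":-0.933,"dz":-0.1,"rx":0,"ry":0,"rz":0},
    {"dx":-0.23,"dy":-0.933,"dz":-0.1,"rx":0,"ry":0,"rz":0},
    {"dx":-0.23,"dy":-0.933,"dz":-0.1,"rx":0,"ry":0,"rz":0},
    {"dx":-0.23,"dy":-0.933,"dz":-0.1,"rx":0,"ry":0,"rz":0},
    {"dx":-0.23,"dy":-0.933,"dz":-0.1,"rx":0,"ry":0,"rz":0}
  ]
}}

```text
t: 11.45
eef_pos: [563.4, -238.8, 82.8]
orientation: [[-1.0, 0.027, 0.0], [0.027, 1.0, -0.003], [-0.0, -0.003, -1.0]]
ft_force: [0.2, 0.6, -1.7]
finger_gap: 0.379
finger_force: 35.0
```

```bash
python3 - <<'E'
from h import *
for _ in range(3): i=optics.snapshot("side")
n=W(0,-99,0)
print(state()["finger_gap"])
go((n[0]+.4,n[1],52,.0195),(n[0]+.4,n[1],46,.0195))
cv2.imwrite("pics/p1.png",cv2.resize(i[200:350,250:380],None,fx=4,fy=4))
E
```

```text
0.3805119507251193
t 11.6 at [ 563.6 -232.    82.3] a 0.019 F [-0.3  0.8 -2.3] gap 0.381 ff 35.0
d [-0.0013 -0.004   0.0607] r [ 0.0011 -0.0009  0.0003]
d [-0.0013 -0.004   0.0727] r [ 0.0011 -0.0009  0.0003]
```

View pics/p1.png

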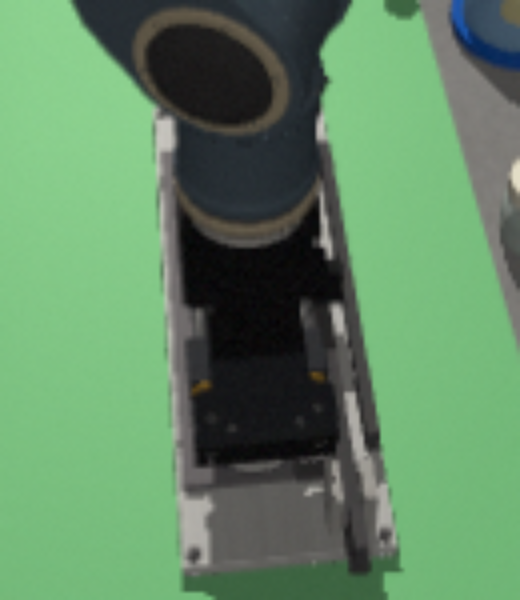

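Call:
{"method": "servo_tool", "body": {
  "plan": [
    {"dx":-0.001,"dy":-0.003,"dz":0.03,"rx":0,"ry":0,"rz":0},
    {"dx":-0.001,"dy":-0.003,"dz":0.055,"rx":0,"ry":0,"rz":0},
    {"dx":-0.001,"dy":-0.003,"dz":0.055,"rx":0,"ry":0,"rz":0},
    {"dx":-0.001,"dy":-0.003,"dz":0.055,"rx":0,"ry":0,"rz":0}
  ]
}}

```text
t: 12.1
eef_pos: [564.5, -235.0, 55.3]
orientation: [[-1.0, 0.02, -0.0], [0.02, 1.0, 0.0], [0.0, 0.0, -1.0]]
ft_force: [-0.4, -0.6, -1.2]
finger_gap: 0.379
finger_force: 35.0
```

```bash
python3 - <<'E'
from h import *
n=W(0,-99,0)
go((n[0]+.4,n[1],46,.0195))
E
```

```text
t 12.1 at [ 564.5 -235.    55.3] a 0.02 F [-0.4 -0.6 -1.2] gap 0.379 ff 35.0
d [0.0008 0.0019 0.0186] r [ 0.0001 -0.0002 -0.0003]
```

Call:
{"method": "servo_tool", "body": {
  "plan": [
    {"dx":0.001,"dy":0.002,"dz":0.005,"rx":0,"ry":0,"rz":0},
    {"dx":0.001,"dy":0.002,"dz":0.01,"rx":0,"ry":0,"rz":0},
    {"dx":0.001,"dy":0.002,"dz":0.015,"rx":0,"ry":0,"rz":0},
    {"dx":0.001,"dy":0.002,"dz":0.018,"rx":0,"ry":0,"rz":0},
    {"dx":0.001,"dy":0.002,"dz":0.018,"rx":0,"ry":0,"rz":0}
  ]
}}

```text
t: 12.72
eef_pos: [564.3, -233.3, 46.3]
orientation: [[-1.0, 0.02, 0.0], [0.02, 1.0, 0.001], [-0.0, 0.001, -1.0]]
ft_force: [0.5, 2.6, -1.1]
finger_gap: 0.38
finger_force: 35.0
```

Call:
{"method": "servo_tool", "body": {
  "plan": [
    {"dx":0,"dy":0,"dz":0,"rx":0,"ry":0,"rz":0},
    {"dx":0,"dy":0,"dz":0,"rx":0,"ry":0,"rz":0},
    {"dx":0,"dy":0,"dz":0,"rx":0,"ry":0,"rz":0},
    {"dx":0,"dy":0,"dz":-0.04,"rx":0,"ry":0,"rz":0},
    {"dx":0,"dy":0,"dz":-0.14,"rx":0,"ry":0,"rz":0},
    {"dx":0,"dy":0,"dz":-0.16,"rx":0,"ry":0,"rz":0},
    {"dx":0,"dy":0,"dz":-0.16,"rx":0,"ry":0,"rz":0}
  ],
  "claw": 0.15
}}

```text
t: 13.6
eef_pos: [564.6, -234.4, 128.2]
orientation: [[-1.0, 0.02, 0.003], [0.02, 1.0, -0.001], [-0.003, -0.001, -1.0]]
ft_force: [-0.6, 0.1, -0.2]
finger_gap: 0.573
finger_force: 0.0
```

```bash
python3 - <<'E'
from h import *
from m import brass
for n in("top","side"):
    i=optics.snapshot(n); print(n,[on(n,e[0],6 if n=="top" else 4).round(1) for x,y,r,e in brass(n,i)])
go((463.4,364.4,125,.0195))
E
```

```text
top [array([463.1, 364.6,   6. ]), array([600.6, 388.2,   6. ])]
side [array([ 564.7, -232.7,    4. ]), array([-263.9,  117.3,    4. ])]
t 13.7 at [ 563.3 -233.8  126. ] a 0.02 F [-0.2  0.8 -0.9] gap 0.574 ff 0.0
d [0.224  1.1921 0.0029] r [ 0.0004 -0.0009 -0.0005]
```

Call:
{"method": "servo_tool", "body": {
  "plan": [
    {"dx":0.184,"dy":0.98,"dz":0,"rx":0,"ry":0,"rz":0},
    {"dx":0.184,"dy":0.98,"dz":0,"rx":0,"ry":0,"rz":0},
    {"dx":0.184,"dy":0.98,"dz":0,"rx":0,"ry":0,"rz":0},
    {"dx":0.184,"dy":0.98,"dz":0,"rx":0,"ry":0,"rz":0},
    {"dx":0.184,"dy":0.98,"dz":0,"rx":0,"ry":0,"rz":0},
    {"dx":0.184,"dy":0.98,"dz":0,"rx":0,"ry":0,"rz":0},
    {"dx":0.184,"dy":0.98,"dz":0,"rx":0,"ry":0,"rz":0},
    {"dx":0.184,"dy":0.98,"dz":0,"rx":0,"ry":0,"rz":0}
  ],
  "claw": 0.3
}}

```text
t: 14.7
eef_pos: [480.6, 259.2, 125.3]
orientation: [[-1.0, 0.02, -0.002], [0.02, 1.0, -0.001], [0.002, -0.001, -1.0]]
ft_force: [1.5, -0.2, 0.3]
finger_gap: 0.652
finger_force: 0.0
```

Call:
{"method": "servo_tool", "body": {
  "plan": [
    {"dx":0.04,"dy":0.212,"dz":0,"rx":0,"ry":0,"rz":0},
    {"dx":0.04,"dy":0.212,"dz":0,"rx":0,"ry":0,"rz":0},
    {"dx":0.04,"dy":0.212,"dz":0.05,"rx":0,"ry":0,"rz":0},
    {"dx":0.04,"dy":0.212,"dz":0.1,"rx":0,"ry":0,"rz":0},
    {"dx":0.04,"dy":0.212,"dz":0.1,"rx":0,"ry":0,"rz":0},
    {"dx":0.04,"dy":0.212,"dz":0.1,"rx":0,"ry":0,"rz":0}
  ]
}}

```text
t: 15.45
eef_pos: [464.3, 363.9, 76.6]
orientation: [[-1.0, 0.021, -0.0], [0.021, 1.0, -0.0], [0.0, -0.0, -1.0]]
ft_force: [0.6, -0.5, -0.1]
finger_gap: 0.653
finger_force: 0.0
```

```bash
python3 - <<'E'
from h import *
from m import brass
i=optics.snapshot("side"); print([on("side",e[0],4).round(1) for x,y,r,e in brass("side",i)])
go((463.4,364.4,33.5,.0195))
E
```

```text
[array([ 564.4, -226.5,    4. ]), array([-283.3,  136.8,    4. ]), array([601.5, 388.4,   4. ])]
t 15.5 at [464.6 364.1  77.1] a 0.021 F [0.6 0.4 0.6] gap 0.653 ff 0.0
d [0.0025 0.0005 0.0872] r [ 0.0004  0.0005 -0.0008]
```

Call:
{"method": "servo_tool", "body": {
  "plan": [
    {"dx":0.002,"dy":0.001,"dz":0.05,"rx":0,"ry":0,"rz":0},
    {"dx":0.002,"dy":0.001,"dz":0.087,"rx":0,"ry":0,"rz":0},
    {"dx":0.002,"dy":0.001,"dz":0.087,"rx":0,"ry":0,"rz":0},
    {"dx":0.002,"dy":0.001,"dz":0.087,"rx":0,"ry":0,"rz":0}
  ]
}}

```text
t: 16.0
eef_pos: [463.6, 364.8, 33.6]
orientation: [[-1.0, 0.02, 0.001], [0.02, 1.0, 0.001], [-0.001, 0.001, -1.0]]
ft_force: [0.5, 0.8, 1.3]
finger_gap: 0.646
finger_force: 0.0
```

Call:
{"method": "servo_tool", "body": {
  "plan": [
    {"dx":0,"dy":0,"dz":0,"rx":0,"ry":0,"rz":0},
    {"dx":0,"dy":0,"dz":0,"rx":0,"ry":0,"rz":0},
    {"dx":0,"dy":0,"dz":0,"rx":0,"ry":0,"rz":0},
    {"dx":0,"dy":0,"dz":0,"rx":0,"ry":0,"rz":0},
    {"dx":0,"dy":0,"dz":0,"rx":0,"ry":0,"rz":0},
    {"dx":0,"dy":0,"dz":0,"rx":0,"ry":0,"rz":0}
  ],
  "claw": -1
}}

```text
t: 16.75
eef_pos: [463.3, 364.7, 33.3]
orientation: [[-1.0, 0.02, 0.0], [0.02, 1.0, 0.001], [-0.0, 0.001, -1.0]]
ft_force: [-0.6, -0.9, 3.5]
finger_gap: 0.381
finger_force: 35.0
```

```bash
python3 - <<'E'
from h import *
s=state();p=s["eef_pos"];n=W(0,-33,0);ox=463.4-p[0]
print("nest1",n,"ox",ox)
go((p[0],p[1],85,.0195),(n[0]-ox,n[1],85,.0195))
E
```

```text
nest1 [ 565.05654078 -167.99372607    0.        ] ox 0.1307805706944123
t 16.75 at [463.3 364.7  33.3] a 0.02 F [-0.6 -0.9  3.5] gap 0.381 ff 35.0
d [-0.000e+00  1.000e-04 -1.033e-01] r [ 0.0004  0.0002 -0.0005]
d [-0.2249 -1.0611 -0.1038] r [ 0.0004  0.0002 -0.0005]
```

Call:
{"method": "servo_tool", "body": {
  "plan": [
    {"dx":0,"dy":0,"dz":-0.104,"rx":0,"ry":0,"rz":0},
    {"dx":-0.19,"dy":-0.9,"dz":-0.104,"rx":0,"ry":0,"rz":0},
    {"dx":-0.19,"dy":-0.9,"dz":-0.104,"rx":0,"ry":0,"rz":0},
    {"dx":-0.19,"dy":-0.9,"dz":-0.104,"rx":0,"ry":0,"rz":0},
    {"dx":-0.19,"dy":-0.9,"dz":-0.104,"rx":0,"ry":0,"rz":0},
    {"dx":-0.19,"dy":-0.9,"dz":-0.104,"rx":0,"ry":0,"rz":0},
    {"dx":-0.19,"dy":-0.9,"dz":-0.104,"rx":0,"ry":0,"rz":0},
    {"dx":-0.19,"dy":-0.9,"dz":-0.104,"rx":0,"ry":0,"rz":0},
    {"dx":-0.19,"dy":-0.9,"dz":-0.104,"rx":0,"ry":0,"rz":0}
  ]
}}

```text
t: 17.88
eef_pos: [548.5, -92.8, 84.7]
orientation: [[-1.0, 0.027, -0.0], [0.027, 1.0, -0.002], [0.0, -0.002, -1.0]]
ft_force: [-0.1, 1.3, -1.5]
finger_gap: 0.377
finger_force: 35.0
```

Call:
{"method": "servo_tool", "body": {
  "plan": [
    {"dx":-0.034,"dy":-0.161,"dz":0,"rx":0,"ry":0,"rz":0},
    {"dx":-0.034,"dy":-0.161,"dz":0,"rx":0,"ry":0,"rz":0},
    {"dx":-0.034,"dy":-0.161,"dz":0,"rx":0,"ry":0,"rz":0},
    {"dx":-0.034,"dy":-0.161,"dz":0.02,"rx":0,"ry":0,"rz":0},
    {"dx":-0.034,"dy":-0.161,"dz":0.05,"rx":0,"ry":0,"rz":0},
    {"dx":-0.034,"dy":-0.161,"dz":0.056,"rx":0,"ry":0,"rz":0},
    {"dx":-0.034,"dy":-0.161,"dz":0.056,"rx":0,"ry":0,"rz":0},
    {"dx":-0.034,"dy":-0.161,"dz":0.056,"rx":0,"ry":0,"rz":0}
  ]
}}

```text
t: 18.88
eef_pos: [564.7, -168.0, 57.2]
orientation: [[-1.0, 0.02, 0.001], [0.02, 1.0, -0.0], [-0.001, -0.0, -1.0]]
ft_force: [0.5, -0.3, -1.5]
finger_gap: 0.379
finger_force: 35.0
```

```bash
python3 - <<'E'
from h import *
n=W(0,-33,0)
go((n[0]-.1,n[1],45.5,.0195))
E
```

```text
t 18.88 at [ 564.7 -168.    57.2] a 0.02 F [ 0.5 -0.3 -1.5] gap 0.379 ff 35.0
d [-0.0006  0.0001  0.0235] r [-0.0001  0.0004 -0.0003]
```

Call:
{"method": "servo_tool", "body": {
  "plan": [
    {"dx":0,"dy":0,"dz":0.007,"rx":0,"ry":0,"rz":0},
    {"dx":0,"dy":0,"dz":0.014,"rx":0,"ry":0,"rz":0},
    {"dx":0,"dy":0,"dz":0.02,"rx":0,"ry":0,"rz":0},
    {"dx":0,"dy":0,"dz":0.023,"rx":0,"ry":0,"rz":0},
    {"dx":0,"dy":0,"dz":0.023,"rx":0,"ry":0,"rz":0},
    {"dx":0,"dy":0,"dz":0.023,"rx":0,"ry":0,"rz":0}
  ]
}}

```text
t: 19.62
eef_pos: [564.8, -167.1, 45.5]
orientation: [[-1.0, 0.02, 0.0], [0.02, 1.0, 0.001], [-0.0, 0.001, -1.0]]
ft_force: [1.3, 4.6, 1.5]
finger_gap: 0.377
finger_force: 35.0
```

Call:
{"method": "servo_tool", "body": {
  "plan": [
    {"dx":0,"dy":0,"dz":0,"rx":0,"ry":0,"rz":0},
    {"dx":0,"dy":0,"dz":0,"rx":0,"ry":0,"rz":0},
    {"dx":0,"dy":0,"dz":0,"rx":0,"ry":0,"rz":0},
    {"dx":0,"dy":0,"dz":-0.04,"rx":0,"ry":0,"rz":0},
    {"dx":0,"dy":0,"dz":-0.14,"rx":0,"ry":0,"rz":0},
    {"dx":0,"dy":0,"dz":-0.16,"rx":0,"ry":0,"rz":0},
    {"dx":0,"dy":0,"dz":-0.16,"rx":0,"ry":0,"rz":0}
  ],
  "claw": 0.15
}}

```text
t: 20.5
eef_pos: [564.4, -168.5, 125.9]
orientation: [[-1.0, 0.021, 0.001], [0.021, 1.0, -0.0], [-0.001, -0.0, -1.0]]
ft_force: [-0.0, 0.7, -1.3]
finger_gap: 0.571
finger_force: 0.0
```

```bash
python3 - <<'E'
from h import *
from m import brass
for n in("top","side"):
    i=optics.snapshot(n); print(n,[on(n,e[0],6 if n=="top" else 4).round(1) for x,y,r,e in brass(n,i)])
go((600.8,388.3,125,.0195))
E
```

```text
top [array([600.6, 388.4,   6. ])]
side [array([-252.7,  108.3,    4. ])]
t 20.6 at [ 563.3 -168.   124.2] a 0.02 F [-1.1  1.   0.4] gap 0.574 ff 0.0
d [-5.2200e-02  1.1139e+00 -1.1000e-03] r [ 0.0003 -0.0016 -0.0006]
```

Call:
{"method": "servo_tool", "body": {
  "plan": [
    {"dx":-0.045,"dy":0.95,"dz":0,"rx":0,"ry":0,"rz":0},
    {"dx":-0.045,"dy":0.95,"dz":0,"rx":0,"ry":0,"rz":0},
    {"dx":-0.045,"dy":0.95,"dz":0,"rx":0,"ry":0,"rz":0},
    {"dx":-0.045,"dy":0.95,"dz":0,"rx":0,"ry":0,"rz":0},
    {"dx":-0.045,"dy":0.95,"dz":0,"rx":0,"ry":0,"rz":0},
    {"dx":-0.045,"dy":0.95,"dz":0,"rx":0,"ry":0,"rz":0},
    {"dx":-0.045,"dy":0.95,"dz":0,"rx":0,"ry":0,"rz":0},
    {"dx":-0.045,"dy":0.95,"dz":0,"rx":0,"ry":0,"rz":0}
  ],
  "claw": 0.25
}}

```text
t: 21.6
eef_pos: [594.7, 310.3, 123.3]
orientation: [[-1.0, 0.016, -0.003], [0.016, 1.0, -0.0], [0.003, -0.0, -1.0]]
ft_force: [0.1, -0.8, -0.7]
finger_gap: 0.625
finger_force: 0.0
```

Call:
{"method": "servo_tool", "body": {
  "plan": [
    {"dx":-0.007,"dy":0.164,"dz":0,"rx":0,"ry":0,"rz":0},
    {"dx":-0.007,"dy":0.164,"dz":0,"rx":0,"ry":0,"rz":0},
    {"dx":-0.007,"dy":0.164,"dz":0.05,"rx":0,"ry":0,"rz":0},
    {"dx":-0.007,"dy":0.164,"dz":0.1,"rx":0,"ry":0,"rz":0},
    {"dx":-0.007,"dy":0.164,"dz":0.1,"rx":0,"ry":0,"rz":0},
    {"dx":-0.007,"dy":0.164,"dz":0.1,"rx":0,"ry":0,"rz":0}
  ]
}}

```text
t: 22.35
eef_pos: [602.1, 387.7, 75.6]
orientation: [[-1.0, 0.021, 0.0], [0.021, 1.0, -0.0], [-0.0, -0.0, -1.0]]
ft_force: [-0.0, -0.1, 0.0]
finger_gap: 0.626
finger_force: 0.0
```

```bash
python3 - <<'E'
from h import *
from m import brass
i=optics.snapshot("side"); print([on("side",e[0],4).round(1) for x,y,r,e in brass("side",i)])
i=optics.snapshot("top"); print([on("top",e[0],6).round(1) for x,y,r,e in brass("top",i)])
go((600.8,388.3,33.5,.0195))
E
```

```text
[array([-285.3,  138.6,    4. ])]
[array([ 564.6, -237.6,    6. ]), array([ 566.2, -171.3,    6. ])]
t 22.45 at [602.4 388.3  76.7] a 0.021 F [-0.2  0.4 -0.1] gap 0.624 ff 0.0
d [ 0.0034 -0.0002  0.0864] r [ 0.0007  0.001  -0.0008]
```

Call:
{"method": "servo_tool", "body": {
  "plan": [
    {"dx":0.003,"dy":0,"dz":0.05,"rx":0,"ry":0,"rz":0},
    {"dx":0.003,"dy":0,"dz":0.086,"rx":0,"ry":0,"rz":0},
    {"dx":0.003,"dy":0,"dz":0.086,"rx":0,"ry":0,"rz":0},
    {"dx":0.003,"dy":0,"dz":0.086,"rx":0,"ry":0,"rz":0}
  ]
}}

```text
t: 22.95
eef_pos: [600.4, 388.3, 33.1]
orientation: [[-1.0, 0.02, 0.0], [0.02, 1.0, 0.0], [-0.0, 0.0, -1.0]]
ft_force: [-0.8, -0.2, -0.4]
finger_gap: 0.626
finger_force: 0.0
```

Call:
{"method": "servo_tool", "body": {
  "plan": [
    {"dx":0,"dy":0,"dz":0,"rx":0,"ry":0,"rz":0},
    {"dx":0,"dy":0,"dz":0,"rx":0,"ry":0,"rz":0},
    {"dx":0,"dy":0,"dz":0,"rx":0,"ry":0,"rz":0},
    {"dx":0,"dy":0,"dz":0,"rx":0,"ry":0,"rz":0},
    {"dx":0,"dy":0,"dz":0,"rx":0,"ry":0,"rz":0},
    {"dx":0,"dy":0,"dz":0,"rx":0,"ry":0,"rz":0}
  ],
  "claw": -1
}}

```text
t: 23.7
eef_pos: [600.2, 388.5, 32.9]
orientation: [[-1.0, 0.02, 0.0], [0.02, 1.0, 0.001], [-0.0, 0.001, -1.0]]
ft_force: [0.4, 1.2, 2.5]
finger_gap: 0.382
finger_force: 35.0
```

```bash
python3 - <<'E'
from h import *
s=state();p=s["eef_pos"];n=W(0,33,0);ox=600.8-p[0]
print("nest2",n,"ox",ox)
go((p[0],p[1],85,.0195),(n[0]-ox,n[1],85,.0195))
E
```

```text
nest2 [ 566.34345922 -102.00627393    0.        ] ox 0.5667375678829103
t 23.7 at [600.2 388.5  32.9] a 0.02 F [0.4 1.2 2.5] gap 0.382 ff 35.0
d [-0.000e+00  1.000e-04 -1.043e-01] r [ 0.0003  0.0002 -0.0005]
d [ 0.0491 -0.9822 -0.1048] r [ 0.0003  0.0002 -0.0005]
```

Call:
{"method": "servo_tool", "body": {
  "plan": [
    {"dx":0,"dy":0,"dz":-0.12,"rx":0,"ry":0,"rz":0},
    {"dx":0.049,"dy":-0.85,"dz":-0.17,"rx":0,"ry":0,"rz":0},
    {"dx":0.049,"dy":-0.85,"dz":-0.17,"rx":0,"ry":0,"rz":0},
    {"dx":0.049,"dy":-0.85,"dz":-0.17,"rx":0,"ry":0,"rz":0},
    {"dx":0.049,"dy":-0.85,"dz":-0.17,"rx":0,"ry":0,"rz":0},
    {"dx":0.049,"dy":-0.85,"dz":-0.17,"rx":0,"ry":0,"rz":0},
    {"dx":0.049,"dy":-0.85,"dz":-0.17,"rx":0,"ry":0,"rz":0},
    {"dx":0.049,"dy":-0.85,"dz":-0.17,"rx":0,"ry":0,"rz":0},
    {"dx":0.049,"dy":-0.85,"dz":-0.17,"rx":0,"ry":0,"rz":0}
  ]
}}

```text
t: 24.82
eef_pos: [565.8, -42.7, 117.4]
orientation: [[-1.0, 0.03, -0.001], [0.03, 1.0, -0.003], [0.001, -0.003, -1.0]]
ft_force: [0.7, 0.1, -1.6]
finger_gap: 0.38
finger_force: 35.0
```

Call:
{"method": "servo_tool", "body": {
  "plan": [
    {"dx":0,"dy":-0.132,"dz":0,"rx":0,"ry":0,"rz":0},
    {"dx":0,"dy":-0.132,"dz":0,"rx":0,"ry":0,"rz":0},
    {"dx":0,"dy":-0.132,"dz":0,"rx":0,"ry":0,"rz":0},
    {"dx":0,"dy":-0.132,"dz":0.06,"rx":0,"ry":0,"rz":0},
    {"dx":0,"dy":-0.132,"dz":0.11,"rx":0,"ry":0,"rz":0},
    {"dx":0,"dy":-0.132,"dz":0.122,"rx":0,"ry":0,"rz":0},
    {"dx":0,"dy":-0.132,"dz":0.122,"rx":0,"ry":0,"rz":0},
    {"dx":0,"dy":-0.132,"dz":0.122,"rx":0,"ry":0,"rz":0}
  ]
}}

```text
t: 25.82
eef_pos: [566.6, -101.7, 57.5]
orientation: [[-1.0, 0.02, 0.002], [0.02, 1.0, 0.0], [-0.002, 0.0, -1.0]]
ft_force: [-0.2, 0.3, -1.8]
finger_gap: 0.379
finger_force: 35.0
```

```bash
python3 - <<'E'
from h import *
n=W(0,33,0)
go((n[0]-.4,n[1],45.2,.0195))
E
```

```text
t 25.82 at [ 566.6 -101.7   57.5] a 0.02 F [-0.2  0.3 -1.8] gap 0.379 ff 35.0
d [ 0.0013 -0.0006  0.0245] r [ 0.0001  0.0012 -0.0001]
```

Call:
{"method": "servo_tool", "body": {
  "plan": [
    {"dx":0.001,"dy":0,"dz":0.007,"rx":0,"ry":0,"rz":0},
    {"dx":0.001,"dy":0,"dz":0.014,"rx":0,"ry":0,"rz":0},
    {"dx":0.001,"dy":0,"dz":0.02,"rx":0,"ry":0,"rz":0},
    {"dx":0.001,"dy":0,"dz":0.024,"rx":0,"ry":0,"rz":0},
    {"dx":0.001,"dy":0,"dz":0.024,"rx":0,"ry":0,"rz":0},
    {"dx":0.001,"dy":0,"dz":0.024,"rx":0,"ry":0,"rz":0}
  ]
}}

```text
t: 26.58
eef_pos: [566.1, -100.7, 45.0]
orientation: [[-1.0, 0.019, 0.002], [0.019, 1.0, 0.002], [-0.002, 0.002, -1.0]]
ft_force: [0.6, 4.7, 3.9]
finger_gap: 0.379
finger_force: 34.9
```

Call:
{"method": "servo_tool", "body": {
  "plan": [
    {"dx":0,"dy":0,"dz":0,"rx":0,"ry":0,"rz":0},
    {"dx":0,"dy":0,"dz":0,"rx":0,"ry":0,"rz":0},
    {"dx":0,"dy":0,"dz":0,"rx":0,"ry":0,"rz":0},
    {"dx":0,"dy":0,"dz":-0.04,"rx":0,"ry":0,"rz":0},
    {"dx":0,"dy":0,"dz":-0.14,"rx":0,"ry":0,"rz":0},
    {"dx":0.1,"dy":0,"dz":-0.16,"rx":0,"ry":0,"rz":0},
    {"dx":0.2,"dy":0,"dz":-0.16,"rx":0,"ry":0,"rz":0},
    {"dx":0.24,"dy":0,"dz":-0.16,"rx":0,"ry":0,"rz":0},
    {"dx":0.24,"dy":0,"dz":-0.16,"rx":0,"ry":0,"rz":0}
  ],
  "claw": 0.15
}}

```text
t: 27.7
eef_pos: [443.8, -100.2, 124.5]
orientation: [[-1.0, 0.022, -0.001], [0.022, 1.0, 0.0], [0.001, 0.0, -1.0]]
ft_force: [0.9, 1.3, -0.1]
finger_gap: 0.581
finger_force: 0.0
```

```bash
python3 - <<'E'
from h import *
from m import brass
I={}
for n in("top","side"):
    I[n]=i=optics.snapshot(n); print(n,[on(n,e[0],18 if n=="top" else 16).round(1) for x,y,r,e in brass(n,i)])
for k in(-99,-33,33,99):print(W(0,k,12).round(1))
i=I["side"];j=I["top"]
cv2.imwrite("pics/p3.png",np.hstack([cv2.resize(i[210:350,275:375],None,fx=4,fy=4),cv2.resize(j[165:265,390:490],None,fx=4,fy=5.6)]))
go((619.7,-148.4,120,.0195))
E
```

```text
top [array([ 319.4, -363.3,   18. ]), array([ 563. , -233.6,   18. ]), array([ 564.6, -167.7,   18. ]), array([ 566.2, -102. ,   18. ])]
side [array([-263.5,  108.8,   16. ]), array([-267.2,  638.1,   16. ])]
[ 563.8 -234.    12. ]
[ 565.1 -168.    12. ]
[ 566.3 -102.    12. ]
[567.6 -36.   12. ]
t 27.8 at [ 446.4 -100.   124.8] a 0.02 F [1.4 0.1 0.1] gap 0.574 ff 0.0
d [-0.3484 -0.0898  0.0102] r [-0.0002  0.0011 -0.0006]
```

View pics/p3.png

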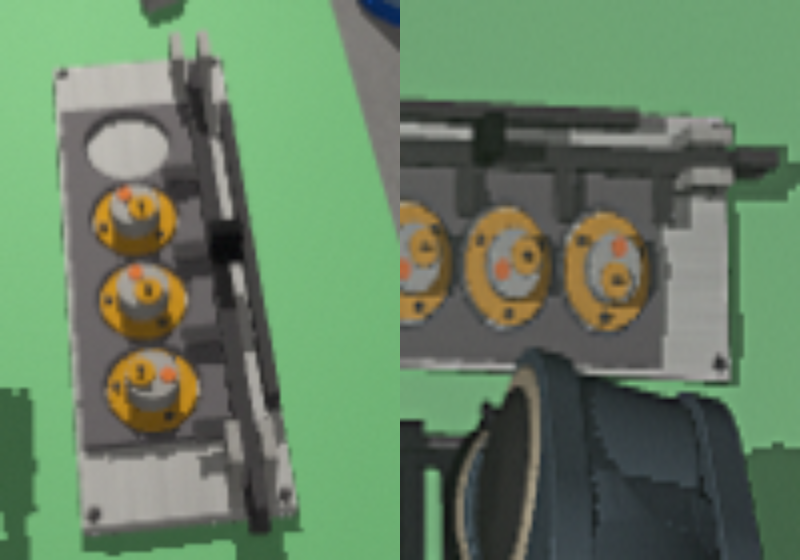

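Call:
{"method": "servo_tool", "body": {
  "plan": [
    {"dx":-0.348,"dy":-0.09,"dz":0,"rx":0,"ry":0,"rz":0},
    {"dx":-0.348,"dy":-0.09,"dz":0,"rx":0,"ry":0,"rz":0},
    {"dx":-0.348,"dy":-0.09,"dz":0,"rx":0,"ry":0,"rz":0},
    {"dx":-0.348,"dy":-0.09,"dz":0,"rx":0,"ry":0,"rz":0},
    {"dx":-0.348,"dy":-0.09,"dz":0.04,"rx":0,"ry":0,"rz":0},
    {"dx":-0.348,"dy":-0.09,"dz":0.09,"rx":0,"ry":0,"rz":0},
    {"dx":-0.348,"dy":-0.09,"dz":0.123,"rx":0,"ry":0,"rz":0},
    {"dx":-0.348,"dy":-0.09,"dz":0.123,"rx":0,"ry":0,"rz":0}
  ],
  "claw": 0.4
}}

```text
t: 28.8
eef_pos: [616.4, -147.7, 61.1]
orientation: [[-1.0, 0.02, -0.004], [0.02, 1.0, 0.001], [0.004, 0.001, -1.0]]
ft_force: [0.5, -0.3, -0.0]
finger_gap: 0.698
finger_force: 0.0
```

Call:
{"method": "servo_tool", "body": {
  "plan": [
    {"dx":0,"dy":0,"dz":0,"rx":0,"ry":0,"rz":0},
    {"dx":0,"dy":0,"dz":0,"rx":0,"ry":0,"rz":0},
    {"dx":0,"dy":0,"dz":0,"rx":0,"ry":0,"rz":0},
    {"dx":0,"dy":0,"dz":0,"rx":0,"ry":0,"rz":0},
    {"dx":0,"dy":0,"dz":0,"rx":0,"ry":0,"rz":0},
    {"dx":0,"dy":0,"dz":0,"rx":0,"ry":0,"rz":0},
    {"dx":0,"dy":0,"dz":0,"rx":0,"ry":0,"rz":0},
    {"dx":0,"dy":0,"dz":0,"rx":0,"ry":0,"rz":0}
  ],
  "claw": -1,
  "grip_force": 25
}}

```text
t: 29.8
eef_pos: [618.3, -148.2, 63.1]
orientation: [[-1.0, 0.02, 0.0], [0.02, 1.0, 0.0], [-0.0, 0.0, -1.0]]
ft_force: [-0.0, 0.5, -0.4]
finger_gap: 0.157
finger_force: 25.0
```

Call:
{"method": "servo_tool", "body": {
  "plan": [
    {"dx":0,"dy":0.01,"dz":0,"rx":0,"ry":0,"rz":0},
    {"dx":0,"dy":0.02,"dz":0,"rx":0,"ry":0,"rz":0},
    {"dx":0,"dy":0.03,"dz":0,"rx":0,"ry":0,"rz":0},
    {"dx":0,"dy":0.04,"dz":0,"rx":0,"ry":0,"rz":0},
    {"dx":0,"dy":0.05,"dz":0,"rx":0,"ry":0,"rz":0},
    {"dx":0,"dy":0.058,"dz":0,"rx":0,"ry":0,"rz":0},
    {"dx":0,"dy":0.058,"dz":0,"rx":0,"ry":0,"rz":0},
    {"dx":0,"dy":0.058,"dz":0,"rx":0,"ry":0,"rz":0}
  ]
}}

```text
t: 30.8
eef_pos: [618.9, -118.2, 63.0]
orientation: [[-1.0, 0.02, -0.0], [0.02, 1.0, 0.001], [0.0, 0.001, -1.0]]
ft_force: [0.1, 0.5, 2.0]
finger_gap: 0.152
finger_force: 25.0
```

Call:
{"method": "servo_tool", "body": {
  "plan": [
    {"dx":0,"dy":0.004,"dz":0,"rx":0,"ry":0,"rz":0},
    {"dx":0,"dy":0.008,"dz":0,"rx":0,"ry":0,"rz":0},
    {"dx":0,"dy":0.008,"dz":0,"rx":0,"ry":0,"rz":0},
    {"dx":0,"dy":0.008,"dz":0,"rx":0,"ry":0,"rz":0}
  ]
}}

```text
t: 31.3
eef_pos: [618.9, -118.1, 63.0]
orientation: [[-1.0, 0.022, 0.001], [0.022, 1.0, -0.003], [-0.001, -0.003, -1.0]]
ft_force: [-0.0, -5.9, 0.1]
finger_gap: 0.159
finger_force: 25.0
```

Call:
{"method": "servo_tool", "body": {
  "plan": [
    {"dx":0,"dy":0,"dz":0,"rx":0,"ry":0,"rz":0},
    {"dx":0,"dy":0,"dz":0,"rx":0,"ry":0,"rz":0},
    {"dx":0,"dy":0,"dz":0,"rx":0,"ry":0,"rz":0},
    {"dx":0,"dy":0,"dz":-0.08,"rx":0,"ry":0,"rz":0},
    {"dx":0,"dy":0,"dz":-0.18,"rx":0,"ry":0,"rz":0},
    {"dx":0.1,"dy":0,"dz":-0.2,"rx":0,"ry":0,"rz":0},
    {"dx":0.22,"dy":0,"dz":-0.2,"rx":0,"ry":0,"rz":0},
    {"dx":0.32,"dy":0,"dz":-0.2,"rx":0,"ry":0,"rz":0},
    {"dx":0.32,"dy":0,"dz":-0.2,"rx":0,"ry":0,"rz":0}
  ],
  "claw": 0.1
}}

```text
t: 32.42
eef_pos: [454.7, -111.5, 162.6]
orientation: [[-1.0, 0.021, -0.003], [0.021, 1.0, 0.002], [0.003, 0.001, -1.0]]
ft_force: [0.6, -0.5, 0.0]
finger_gap: 0.545
finger_force: 0.0
```

```bash
cat > pinm.py <<'E'
from h import *
def pinfit(im,n="top"):
    "grey elongated blobs in the pin region of the top view: handle end/tip & axis"
    h=cv2.cvtColor(im,cv2.COLOR_BGR2HSV); m=((h[...,1]<60)&(h[...,2]>90)).astype(np.uint8)
    res=[]
    N,l,st,ce=cv2.connectedComponentsWithStats(m)
    for i in range(1,N):
        if not 50<st[i][4]<400: continue
        ys,xs=np.where(l==i)
        P=np.array([on(n,(x,y),10)[:2] for x,y in zip(xs,ys)])
        c=P.mean(0)
        if not(480<c[0]<740 and 60<c[1]<420): continue
        u=np.linalg.svd(P-c)[2][0]; t=(P-c)@u
        if (np.abs(t-t.max())<25).sum()>(np.abs(t-t.min())<25).sum(): u=-u;t=-t   # u towards the thin end (tip)
        w=np.ptp((P-c)@[-u[1],u[0]])
        H=P[t<t.min()+30]; 
        S=P[t>t.min()+40]
        if not 50<np.ptp(t)<95: continue
        ax=S.mean(0)-H.mean(0);ax/=np.linalg.norm(ax)
        res.append((H.mean(0).round(1),c.round(1),round(np.degrees(np.arctan2(u[1],u[0])),1),round(np.degrees(np.arctan2(ax[1],ax[0])),1),round(np.ptp(t),1),round(w,1),ce[i].round(1)))
    return res
E
python3 - <<'E'
from pinm import *
I={n:optics.snapshot(n) for n in("top","side")}
for n in I:
    cv2.imwrite(f"pics/pin_{n}.png",I[n])
    for r in pinfit(I[n],n): print(n,*r)
j=I["top"];i=I["side"]
cv2.imwrite("pics/pp.png",np.vstack([cv2.resize(j[165:215,235:330],None,fx=6,fy=6,interpolation=cv2.INTER_CUBIC),cv2.resize(i[165:215,280:375],None,fx=6,fy=6,interpolation=cv2.INTER_CUBIC)]))
go((500,100,130,.02))
E
```

```text
top [610.8 126. ] [622.  130.9] 24.0 24.2 69.9 18.2 [304.8 190.2]
top [597.1 283.4] [608.8 279.2] -19.8 -20.0 70.0 17.5 [249.4 194.4]
side [595.2 279.9] [605.7 274.9] -23.4 -21.9 70.0 34.1 [308.  177.7]
side [607.7 127.6] [622.5 131. ] 15.8 14.4 70.3 29.2 [317.9 205.8]
t 32.52 at [ 459.4 -111.5  163.5] a 0.02 F [ 0.4 -0.1  0.7] gap 0.549 ff 0.0
d [-0.0727  0.4246  0.0673] r [0.0003 0.001  0.0002]
```

View pics/pp.png

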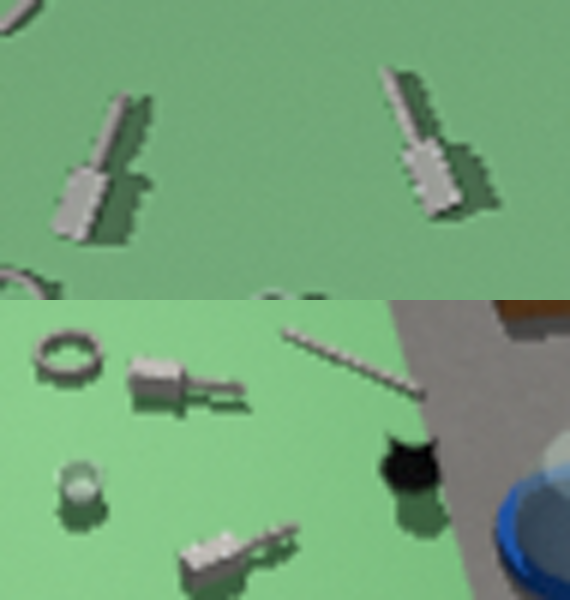

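```bash
python3 - <<'E'
from h import *
go((610.3,126,100,-.4206))
E
```

```text
t 32.52 at [ 459.4 -111.5  163.5] a 0.02 F [ 0.4 -0.1  0.7] gap 0.549 ff 0.0
d [-0.2922  0.4809  0.1276] r [ 0.      0.0011 -0.2935]
```

Call:
{"method": "servo_tool", "body": {
  "plan": [
    {"dx":-0.292,"dy":0.481,"dz":0.127,"rx":0,"ry":0,"rz":-0.294},
    {"dx":-0.292,"dy":0.481,"dz":0.127,"rx":0,"ry":0,"rz":-0.294},
    {"dx":-0.292,"dy":0.481,"dz":0.127,"rx":0,"ry":0,"rz":-0.294},
    {"dx":-0.292,"dy":0.481,"dz":0.127,"rx":0,"ry":0,"rz":-0.294},
    {"dx":-0.292,"dy":0.481,"dz":0.127,"rx":0,"ry":0,"rz":-0.294},
    {"dx":-0.292,"dy":0.481,"dz":0.127,"rx":0,"ry":0,"rz":-0.294},
    {"dx":-0.292,"dy":0.481,"dz":0.127,"rx":0,"ry":0,"rz":-0.294},
    {"dx":-0.292,"dy":0.481,"dz":0.127,"rx":0,"ry":0,"rz":-0.294},
    {"dx":-0.292,"dy":0.481,"dz":0.127,"rx":0,"ry":0,"rz":-0.294}
  ],
  "claw": 0
}}

```text
t: 33.65
eef_pos: [609.9, 124.3, 99.9]
orientation: [[-0.914, -0.407, 0.0], [-0.407, 0.914, -0.0], [-0.0, -0.0, -1.0]]
ft_force: [-1.1, -0.1, 0.4]
finger_gap: 0.503
finger_force: 0.0
```

```bash
python3 - <<'E'
from pinm import *
i=optics.snapshot("side"); j=optics.snapshot("top")
for r in pinfit(i,"side"): print("s",*r)
for r in pinfit(j,"top"): print("t",*r)
optics.snapshot("side")
go((610.3,126,25.5,-.4206))
E
```

```text
s [608.4 126.8] [622.1 130.5] 16.6 16.2 70.5 32.0 [317.8 205.9]
t [597.1 283.4] [608.8 279.2] -19.8 -20.0 70.0 17.5 [249.4 194.4]
t 33.8 at [609.8 125.   99.9] a -0.42 F [-0.3 -0.9 -0.3] gap 0.501 ff 0.0
d [-0.0016  0.0015  0.1488] r [-0.      0.0003 -0.0005]
```

Call:
{"method": "servo_tool", "body": {
  "plan": [
    {"dx":-0.001,"dy":0.001,"dz":0.06,"rx":0,"ry":0,"rz":0},
    {"dx":-0.001,"dy":0.001,"dz":0.11,"rx":0,"ry":0,"rz":0},
    {"dx":-0.001,"dy":0.001,"dz":0.149,"rx":0,"ry":0,"rz":0},
    {"dx":-0.001,"dy":0.001,"dz":0.149,"rx":0,"ry":0,"rz":0},
    {"dx":-0.001,"dy":0.001,"dz":0.149,"rx":0,"ry":0,"rz":0}
  ]
}}

```text
t: 34.42
eef_pos: [610.3, 126.2, 25.3]
orientation: [[-0.913, -0.408, 0.0], [-0.408, 0.913, 0.0], [-0.001, 0.0, -1.0]]
ft_force: [1.4, 0.6, -0.8]
finger_gap: 0.5
finger_force: 0.0
```

Call:
{"method": "servo_tool", "body": {
  "plan": [
    {"dx":0,"dy":0,"dz":0,"rx":0,"ry":0,"rz":0},
    {"dx":0,"dy":0,"dz":0,"rx":0,"ry":0,"rz":0},
    {"dx":0,"dy":0,"dz":0,"rx":0,"ry":0,"rz":0},
    {"dx":0,"dy":0,"dz":0,"rx":0,"ry":0,"rz":0},
    {"dx":0,"dy":0,"dz":0,"rx":0,"ry":0,"rz":0},
    {"dx":0,"dy":0,"dz":0,"rx":0,"ry":0,"rz":0}
  ],
  "claw": -1,
  "grip_force": 45
}}

```text
t: 35.17
eef_pos: [610.1, 126.3, 25.2]
orientation: [[-0.913, -0.409, 0.0], [-0.409, 0.913, 0.0], [-0.0, 0.0, -1.0]]
ft_force: [-0.7, -0.2, 1.5]
finger_gap: 0.18
finger_force: 45.0
```

```bash
python3 - <<'E'
from h import *
p=state()["eef_pos"];L=W(38-38-16-12,159,0)   # tip 12 mm before the mouth, tool at handle centre
print(L)
go((p[0]-30,p[1]-20,p[2]+60,.0195),(L[0],L[1],p[2]+28,.0195))
E
```

```text
[540.80562684  24.51573648   0.        ]
t 35.17 at [610.1 126.3  25.2] a -0.421 F [-0.7 -0.2  1.5] gap 0.18 ff 45.0
d [ 0.0711 -0.012  -0.12  ] r [1.000e-04 1.000e-04 2.936e-01]
d [ 0.2096 -0.1291 -0.056 ] r [1.000e-04 1.000e-04 2.936e-01]
```

Call:
{"method": "servo_tool", "body": {
  "plan": [
    {"dx":0,"dy":0,"dz":-0.1,"rx":0,"ry":0,"rz":0},
    {"dx":0.071,"dy":-0.012,"dz":-0.12,"rx":0,"ry":0,"rz":0.12},
    {"dx":0.14,"dy":-0.06,"dz":-0.12,"rx":0,"ry":0,"rz":0.22},
    {"dx":0.21,"dy":-0.129,"dz":-0.1,"rx":0,"ry":0,"rz":0.294},
    {"dx":0.21,"dy":-0.129,"dz":-0.08,"rx":0,"ry":0,"rz":0.294},
    {"dx":0.21,"dy":-0.129,"dz":-0.056,"rx":0,"ry":0,"rz":0.294},
    {"dx":0.21,"dy":-0.129,"dz":-0.056,"rx":0,"ry":0,"rz":0.294},
    {"dx":0.21,"dy":-0.129,"dz":-0.056,"rx":0,"ry":0,"rz":0.294}
  ]
}}

```text
t: 36.17
eef_pos: [541.0, 25.5, 52.9]
orientation: [[-1.0, 0.018, 0.0], [0.018, 1.0, 0.0], [-0.0, 0.0, -1.0]]
ft_force: [0.4, -0.4, -0.4]
finger_gap: 0.175
finger_force: 45.0
```

```bash
python3 - <<'E'
from h import *
I={n:optics.snapshot(n) for n in("side","top")}
j=I["top"];i=I["side"]
cv2.imwrite("pics/q1.png",np.hstack([cv2.resize(j[175:225,325:375],None,fx=8,fy=8,interpolation=cv2.INTER_CUBIC),cv2.resize(i[200:250,290:340],None,fx=8,fy=8,interpolation=cv2.INTER_CUBIC)]))
go((*W(-16-12,159,53.2),.0195))
print("mouth",W(38,159,36),[proj(n,W(38,159,36)).round(1) for n in I],"tip",[proj(n,W(26,159,36)).round(1) for n in I])
E
```

```text
t 36.27 at [541.1  25.1  53.2] a 0.019 F [-0.9 -0.9 -0.1] gap 0.178 ff 45.0
d [ 0.0005 -0.0012  0.0001] r [0.0003 0.0005 0.0003]
mouth [606.79307899  23.22881804  36.        ] [array([317.1, 225.1]), array([345.6, 194.7])] tip [array([313.1, 225.4]), array([345.6, 199.2])]
```

View pics/q1.png

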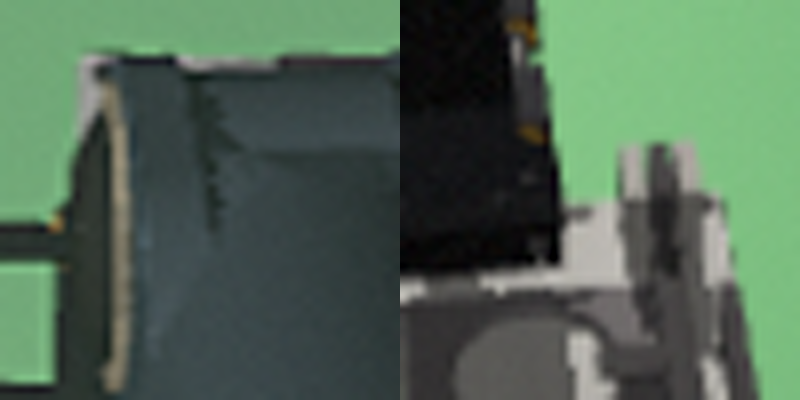

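Call:
{"method": "servo_tool", "body": {
  "plan": [
    {"dx":-0.012,"dy":-0.001,"dz":0,"rx":0,"ry":0,"rz":0},
    {"dx":-0.02,"dy":-0.001,"dz":0,"rx":0,"ry":0,"rz":0},
    {"dx":-0.028,"dy":-0.001,"dz":0,"rx":0,"ry":0,"rz":0},
    {"dx":-0.034,"dy":-0.001,"dz":0,"rx":0,"ry":0,"rz":0},
    {"dx":-0.034,"dy":-0.001,"dz":0,"rx":0,"ry":0,"rz":0}
  ]
}}

```text
t: 36.9
eef_pos: [552.8, 23.6, 51.6]
orientation: [[-1.0, 0.02, -0.011], [0.02, 1.0, -0.0], [0.011, -0.0, -1.0]]
ft_force: [-7.6, 0.7, -0.6]
finger_gap: 0.18
finger_force: 45.0
```

```bash
python3 - <<'E'
from h import *
c,s=np.cos(TH),np.sin(TH)
# profile of grey level along carrier y over the lug tops (z=52)
for n,f in(("side","pics/pin_side.png"),("side","pics/side0.png"),("top","pics/top0.png")):
    g=cv2.cvtColor(cv2.imread(f),cv2.COLOR_BGR2GRAY).astype(np.float32)
    for xc in(40,42,44,62):
        for sg in(1,-1):
            ys=np.arange(136,188,2)
            P=np.array([proj(n,W(xc,sg*y,52)) for y in ys],np.float32)
            v=cv2.remap(g,P[:,:1],P[:,1:],cv2.INTER_LINEAR).ravel()
            print(f[5:],xc,sg,v.astype(int))
s=state();print(s["wrist_torque"])
E
```

```text
pin_side.png 40 1 [ 81  83  84  83  81 109 138 150 159 160 158 156 154 153 155 156 156 160
 165 167 169 170 170 153 128 107]
pin_side.png 40 -1 [ 50  49  56  82 106 129 136 137 138 141 146 147 147 147 144 136 130 119
 101  81  81  81  82  82  82  83]
pin_side.png 42 1 [ 82  82  82  81  82 109 135 149 161 164 167 167 167 167 167 167 168 169
 169 170 170 170 170 162 147 127]
pin_side.png 42 -1 [ 41  44  77  91 100 132 145 149 148 146 148 150 150 150 147 145 141 130
 105  84  82  80  77  78  76  78]
pin_side.png 44 1 [ 82  83  83  83  87 113 135 145 154 157 161 164 168 170 170 170 170 170
 170 170 170 171 171 169 166 146]
pin_side.png 44 -1 [ 52  52  55  54  64 119 137 142 140 148 150 150 150 145 139 138 139 135
 110  88  81  75  67  62  58  60]
pin_side.png 62 1 [ 85  83  83  84  92 103 128 149 156 161 162 162 162 162 162 163 164 165
 167 170 170 170 169 169 169 169]
pin_side.png 62 -1 [149 140 139 150 154 131 146 150 149 147 148 149 150 150 148 145 142 132
 110  85  83  84  84  91 100 108]
side0.png 40 1 [ 77  77  78  77  75 102 130 141 149 149 147 145 144 143 144 145 145 149
 155 157
[... 1193 characters left out ...]
 135 134 134 134 136
 134 126 122 128 143 145 144 142]
top0.png 42 -1 [ 74  99 100 104 112 125 135 134 133 132 132 133 134 134 132 131 131 123
 103  83  81  82  82  82  82  81]
top0.png 44 1 [ 55  53  54  55  52  45  72 107 130 126 125 128 135 140 139 138 137 135
 134 130 128 133 142 144 143 141]
top0.png 44 -1 [ 58  70  82  91 106 129 137 138 137 136 137 139 138 132 120 118 118 111
  92  84  82  82  83  83  82  82]
top0.png 62 1 [142 142 142 143 146 145 141 134 126 128 129 130 132 130 129 129 129 131
 131 122 106  81  72  71  83 115]
top0.png 62 -1 [127 112  99  96 104 123 128 129 127 126 128 130 131 131 128 128 127 123
  98 120 138 134 134 134 134 134]
[ 0.09879457  1.64764498 -0.00566927]
```

Call:
{"method": "servo_tool", "body": {
  "plan": [
    {"dx":0.018,"dy":0.004,"dz":0,"rx":0,"ry":0,"rz":0},
    {"dx":0.018,"dy":0.004,"dz":0,"rx":0,"ry":0,"rz":0},
    {"dx":0.008,"dy":0.004,"dz":0,"rx":0,"ry":0,"rz":0},
    {"dx":0,"dy":0.004,"dz":0,"rx":0,"ry":0,"rz":0},
    {"dx":0,"dy":0.004,"dz":0,"rx":0,"ry":0,"rz":0},
    {"dx":0,"dy":0.004,"dz":0,"rx":0,"ry":0,"rz":0}
  ]
}}

```text
t: 37.65
eef_pos: [558.1, 26.4, 53.0]
orientation: [[-1.0, 0.019, 0.001], [0.019, 1.0, 0.001], [-0.001, 0.001, -1.0]]
ft_force: [-0.7, 2.4, -1.2]
finger_gap: 0.176
finger_force: 45.0
```

Call:
{"method": "servo_tool", "body": {
  "plan": [
    {"dx":-0.01,"dy":0.001,"dz":0,"rx":0,"ry":0,"rz":0},
    {"dx":-0.02,"dy":0.001,"dz":0,"rx":0,"ry":0,"rz":0},
    {"dx":-0.03,"dy":0.001,"dz":0,"rx":0,"ry":0,"rz":0},
    {"dx":-0.04,"dy":0.001,"dz":0,"rx":0,"ry":0,"rz":0},
    {"dx":-0.04,"dy":0.001,"dz":0,"rx":0,"ry":0,"rz":0},
    {"dx":-0.04,"dy":0.001,"dz":0,"rx":0,"ry":0,"rz":0}
  ]
}}

```text
t: 38.4
eef_pos: [578.3, 26.5, 53.1]
orientation: [[-1.0, 0.02, 0.001], [0.02, 1.0, 0.001], [-0.001, 0.001, -1.0]]
ft_force: [-1.3, 4.9, -2.1]
finger_gap: 0.184
finger_force: 45.0
```

Call:
{"method": "servo_tool", "body": {
  "plan": [
    {"dx":-0.008,"dy":0.002,"dz":0,"rx":0,"ry":0,"rz":0},
    {"dx":-0.016,"dy":0.002,"dz":0,"rx":0,"ry":0,"rz":0},
    {"dx":-0.024,"dy":0.002,"dz":0,"rx":0,"ry":0,"rz":0},
    {"dx":-0.03,"dy":0.002,"dz":0,"rx":0,"ry":0,"rz":0},
    {"dx":-0.03,"dy":0.002,"dz":0,"rx":0,"ry":0,"rz":0},
    {"dx":-0.03,"dy":0.002,"dz":0,"rx":0,"ry":0,"rz":0}
  ]
}}

```text
t: 39.15
eef_pos: [590.1, 26.4, 52.9]
orientation: [[-1.0, 0.02, -0.006], [0.02, 1.0, 0.0], [0.006, 0.0, -1.0]]
ft_force: [-7.5, 4.2, 5.5]
finger_gap: 0.181
finger_force: 45.0
```

Call:
{"method": "servo_tool", "body": {
  "plan": [
    {"dx":-0.006,"dy":0,"dz":0,"rx":0,"ry":0,"rz":0},
    {"dx":-0.012,"dy":0,"dz":0,"rx":0,"ry":0,"rz":0},
    {"dx":-0.012,"dy":0,"dz":0,"rx":0,"ry":0,"rz":0},
    {"dx":-0.012,"dy":0,"dz":0,"rx":0,"ry":0,"rz":0}
  ]
}}

```text
t: 39.65
eef_pos: [590.5, 26.4, 52.6]
orientation: [[-1.0, 0.02, -0.019], [0.02, 1.0, 0.001], [0.019, 0.0, -1.0]]
ft_force: [-20.5, 5.2, 17.8]
finger_gap: 0.179
finger_force: 45.0
```

Call:
{"method": "servo_tool", "body": {
  "plan": [
    {"dx":0.017,"dy":0,"dz":0,"rx":0,"ry":0,"rz":0},
    {"dx":0.017,"dy":0,"dz":0,"rx":0,"ry":0,"rz":0},
    {"dx":0.017,"dy":0,"dz":0,"rx":0,"ry":0,"rz":0}
  ]
}}

```text
t: 40.02
eef_pos: [590.0, 26.3, 53.0]
orientation: [[-1.0, 0.02, -0.001], [0.02, 1.0, 0.0], [0.001, 0.0, -1.0]]
ft_force: [-4.3, 3.9, 1.5]
finger_gap: 0.18
finger_force: 45.0
```

Call:
{"method": "servo_tool", "body": {
  "plan": [
    {"dx":0,"dy":0,"dz":0,"rx":0,"ry":0,"rz":0},
    {"dx":0,"dy":0,"dz":0,"rx":0,"ry":0,"rz":0},
    {"dx":0,"dy":0,"dz":0,"rx":0,"ry":0,"rz":0},
    {"dx":0,"dy":0,"dz":0,"rx":0,"ry":0,"rz":0},
    {"dx":0,"dy":0,"dz":-0.05,"rx":0,"ry":0,"rz":0},
    {"dx":0,"dy":0,"dz":-0.14,"rx":0,"ry":0,"rz":0},
    {"dx":0,"dy":0,"dz":-0.14,"rx":0,"ry":0,"rz":0},
    {"dx":0,"dy":0,"dz":-0.14,"rx":0,"ry":0,"rz":0}
  ],
  "claw": 0
}}

```text
t: 41.02
eef_pos: [589.8, 26.4, 122.8]
orientation: [[-1.0, 0.02, -0.0], [0.02, 1.0, 0.0], [0.0, 0.0, -1.0]]
ft_force: [0.1, -0.5, 0.1]
finger_gap: 0.5
finger_force: 0.0
```

```bash
python3 - <<'E'
from pinm import *
i=optics.snapshot("side"); j=optics.snapshot("top")
for r in pinfit(i,"side"): print("s",*r)
for r in pinfit(j,"top"): print("t",*r)
go((596.6,283.4,105,.347))
E
```

```text
t [597.1 283.4] [608.5 279.4] -19.7 -19.8 70.0 17.5 [249.4 194.5]
t 41.12 at [589.2  26.4 121.8] a 0.02 F [ 1.1  0.4 -0.2] gap 0.497 ff 0.0
d [-0.0045  0.5143  0.0334] r [-0.0004 -0.0015  0.2179]
```

Call:
{"method": "servo_tool", "body": {
  "plan": [
    {"dx":-0.005,"dy":0.514,"dz":0.033,"rx":0,"ry":0,"rz":0.218},
    {"dx":-0.005,"dy":0.514,"dz":0.033,"rx":0,"ry":0,"rz":0.218},
    {"dx":-0.005,"dy":0.514,"dz":0.033,"rx":0,"ry":0,"rz":0.218},
    {"dx":-0.005,"dy":0.514,"dz":0.033,"rx":0,"ry":0,"rz":0.218},
    {"dx":-0.005,"dy":0.514,"dz":0.033,"rx":0,"ry":0,"rz":0.218},
    {"dx":-0.005,"dy":0.514,"dz":0.06,"rx":0,"ry":0,"rz":0.218},
    {"dx":-0.005,"dy":0.514,"dz":0.09,"rx":0,"ry":0,"rz":0.218},
    {"dx":-0.005,"dy":0.514,"dz":0.09,"rx":0,"ry":0,"rz":0.218}
  ]
}}

```text
t: 42.12
eef_pos: [597.0, 280.3, 75.8]
orientation: [[-0.939, 0.343, -0.004], [0.343, 0.939, -0.003], [0.002, -0.004, -1.0]]
ft_force: [0.9, -0.3, 0.5]
finger_gap: 0.503
finger_force: 0.0
```

```bash
python3 - <<'E'
from pinm import *
i=optics.snapshot("side"); j=optics.snapshot("top");j=optics.snapshot("top")
for r in pinfit(i,"side"): print("s",*r)
for r in pinfit(j,"top"): print("t",*r)
go((596.6,283.4,25.3,.347))
E
```

```text
s [595.3 280.1] [606.4 274.9] -23.2 -22.2 69.9 33.5 [308.2 177.7]
t 42.27 at [598.3 282.2  78.2] a 0.349 F [0.4 0.1 0.5] gap 0.503 ff 0.0
d [0.0041 0.001  0.1058] r [ 0.      0.0002 -0.0013]
```

Call:
{"method": "servo_tool", "body": {
  "plan": [
    {"dx":0.002,"dy":0.001,"dz":0.05,"rx":0,"ry":0,"rz":0},
    {"dx":0.002,"dy":0.001,"dz":0.09,"rx":0,"ry":0,"rz":0},
    {"dx":0.002,"dy":0.001,"dz":0.105,"rx":0,"ry":0,"rz":0},
    {"dx":0.002,"dy":0.001,"dz":0.105,"rx":0,"ry":0,"rz":0},
    {"dx":0.002,"dy":0.001,"dz":0.105,"rx":0,"ry":0,"rz":0}
  ]
}}

```text
t: 42.9
eef_pos: [597.6, 284.3, 26.2]
orientation: [[-0.94, 0.34, 0.001], [0.34, 0.94, 0.001], [-0.001, 0.001, -1.0]]
ft_force: [0.4, 0.0, -0.5]
finger_gap: 0.5
finger_force: 0.0
```

Call:
{"method": "servo_tool", "body": {
  "plan": [
    {"dx":0,"dy":0,"dz":0,"rx":0,"ry":0,"rz":0},
    {"dx":0,"dy":0,"dz":0,"rx":0,"ry":0,"rz":0},
    {"dx":0,"dy":0,"dz":0,"rx":0,"ry":0,"rz":0},
    {"dx":0,"dy":0,"dz":0,"rx":0,"ry":0,"rz":0},
    {"dx":0,"dy":0,"dz":0,"rx":0,"ry":0,"rz":0},
    {"dx":0,"dy":0,"dz":0,"rx":0,"ry":0,"rz":0}
  ],
  "claw": -1,
  "grip_force": 45
}}

```text
t: 43.65
eef_pos: [597.1, 284.1, 25.7]
orientation: [[-0.94, 0.34, 0.0], [0.34, 0.94, 0.0], [-0.0, 0.0, -1.0]]
ft_force: [0.1, 0.2, 1.5]
finger_gap: 0.174
finger_force: 45.0
```

```bash
python3 - <<'E'
from h import *
p=state()["eef_pos"];L=W(-16-14,-158.8,0)
print(L, p[0]-596.6)
go((500,20,p[2]+70,.0195),(L[0],L[1],p[2]+28,.0195))
E
```

```text
[ 532.60929981 -293.18484618    0.        ] 0.5082887386338371
t 43.65 at [597.1 284.1  25.7] a 0.347 F [0.1 0.2 1.5] gap 0.174 ff 45.0
d [ 0.0028 -0.5628 -0.1401] r [ 1.000e-04  0.000e+00 -2.185e-01]
d [-0.2717 -1.1296 -0.0562] r [ 1.000e-04  0.000e+00 -2.185e-01]
```

Call:
{"method": "servo_tool", "body": {
  "plan": [
    {"dx":0,"dy":0,"dz":-0.1,"rx":0,"ry":0,"rz":0},
    {"dx":0.003,"dy":-0.563,"dz":-0.14,"rx":0,"ry":0,"rz":-0.218},
    {"dx":0.003,"dy":-0.563,"dz":-0.14,"rx":0,"ry":0,"rz":-0.218},
    {"dx":0.003,"dy":-0.563,"dz":-0.14,"rx":0,"ry":0,"rz":-0.218},
    {"dx":0.003,"dy":-0.563,"dz":-0.14,"rx":0,"ry":0,"rz":-0.218},
    {"dx":0.003,"dy":-0.563,"dz":-0.14,"rx":0,"ry":0,"rz":-0.218},
    {"dx":0.003,"dy":-0.563,"dz":-0.14,"rx":0,"ry":0,"rz":-0.218},
    {"dx":0.003,"dy":-0.563,"dz":-0.14,"rx":0,"ry":0,"rz":-0.218}
  ]
}}

```text
t: 44.65
eef_pos: [500.3, 20.9, 95.6]
orientation: [[-1.0, 0.019, 0.001], [0.019, 1.0, 0.001], [-0.001, 0.001, -1.0]]
ft_force: [0.2, 0.1, 0.1]
finger_gap: 0.18
finger_force: 45.0
```

```bash
python3 - <<'E'
from h import *
L=W(-16-14,-158.8,53.7)
optics.snapshot("side");optics.snapshot("side");j=optics.snapshot("top")
cv2.imwrite("pics/end_l.png",j)
go((*L,.0195))
E
```

```text
t 44.8 at [500.3  21.5  95.4] a 0.018 F [0.  1.  0.5] gap 0.178 ff 45.0
d [-0.0758 -0.6281  0.083 ] r [0.0004 0.0001 0.0012]
```

Call:
{"method": "servo_tool", "body": {
  "plan": [
    {"dx":-0.076,"dy":-0.628,"dz":0,"rx":0,"ry":0,"rz":0},
    {"dx":-0.076,"dy":-0.628,"dz":0,"rx":0,"ry":0,"rz":0},
    {"dx":-0.076,"dy":-0.628,"dz":0,"rx":0,"ry":0,"rz":0},
    {"dx":-0.076,"dy":-0.628,"dz":0,"rx":0,"ry":0,"rz":0},
    {"dx":-0.076,"dy":-0.628,"dz":0,"rx":0,"ry":0,"rz":0},
    {"dx":-0.076,"dy":-0.628,"dz":0,"rx":0,"ry":0,"rz":0},
    {"dx":-0.076,"dy":-0.628,"dz":0.05,"rx":0,"ry":0,"rz":0},
    {"dx":-0.076,"dy":-0.628,"dz":0.083,"rx":0,"ry":0,"rz":0},
    {"dx":-0.076,"dy":-0.628,"dz":0.083,"rx":0,"ry":0,"rz":0},
    {"dx":-0.076,"dy":-0.628,"dz":0.083,"rx":0,"ry":0,"rz":0}
  ]
}}

```text
t: 46.05
eef_pos: [532.1, -294.3, 54.4]
orientation: [[-1.0, 0.019, 0.001], [0.019, 1.0, -0.0], [-0.001, -0.0, -1.0]]
ft_force: [0.4, -0.7, 0.2]
finger_gap: 0.181
finger_force: 45.0
```

```bash
python3 - <<'E'
from h import *
for _ in range(4): optics.snapshot("side")
go((*W(-16-14,-158.8,53.7),.0195),(*W(-10,-158.8,53.7),.0195))
E
```

```text
t 46.25 at [ 531.9 -294.9   54.8] a 0.02 F [ 0.   0.3 -0.5] gap 0.176 ff 45.0
d [-0.0012  0.0034  0.0022] r [-0.0003  0.0009 -0.0004]
d [-0.0412  0.0034  0.0022] r [-0.0003  0.0009 -0.0004]
```

Call:
{"method": "servo_tool", "body": {
  "plan": [
    {"dx":-0.012,"dy":0.003,"dz":0.002,"rx":0,"ry":0,"rz":0},
    {"dx":-0.02,"dy":0.003,"dz":0.002,"rx":0,"ry":0,"rz":0},
    {"dx":-0.028,"dy":0.003,"dz":0.002,"rx":0,"ry":0,"rz":0},
    {"dx":-0.036,"dy":0.003,"dz":0.002,"rx":0,"ry":0,"rz":0},
    {"dx":-0.04,"dy":0.003,"dz":0.002,"rx":0,"ry":0,"rz":0},
    {"dx":-0.04,"dy":0.003,"dz":0.002,"rx":0,"ry":0,"rz":0}
  ]
}}

```text
t: 47.0
eef_pos: [551.3, -293.2, 52.8]
orientation: [[-1.0, 0.02, -0.001], [0.02, 1.0, 0.001], [0.001, 0.001, -1.0]]
ft_force: [-0.9, 1.1, -0.3]
finger_gap: 0.179
finger_force: 45.0
```

Call:
{"method": "servo_tool", "body": {
  "plan": [
    {"dx":-0.01,"dy":0,"dz":-0.001,"rx":0,"ry":0,"rz":0},
    {"dx":-0.02,"dy":0,"dz":-0.001,"rx":0,"ry":0,"rz":0},
    {"dx":-0.03,"dy":0,"dz":-0.001,"rx":0,"ry":0,"rz":0},
    {"dx":-0.04,"dy":0,"dz":-0.001,"rx":0,"ry":0,"rz":0},
    {"dx":-0.04,"dy":0,"dz":-0.001,"rx":0,"ry":0,"rz":0},
    {"dx":-0.04,"dy":0,"dz":-0.001,"rx":0,"ry":0,"rz":0}
  ]
}}

```text
t: 47.75
eef_pos: [572.5, -293.6, 53.5]
orientation: [[-1.0, 0.02, 0.002], [0.02, 1.0, 0.0], [-0.002, 0.0, -1.0]]
ft_force: [2.0, 3.4, -2.1]
finger_gap: 0.175
finger_force: 45.0
```

Call:
{"method": "servo_tool", "body": {
  "plan": [
    {"dx":-0.01,"dy":0.001,"dz":0,"rx":0,"ry":0,"rz":0},
    {"dx":-0.02,"dy":0.001,"dz":0,"rx":0,"ry":0,"rz":0},
    {"dx":-0.028,"dy":0.001,"dz":0,"rx":0,"ry":0,"rz":0},
    {"dx":-0.034,"dy":0.001,"dz":0,"rx":0,"ry":0,"rz":0},
    {"dx":-0.034,"dy":0.001,"dz":0,"rx":0,"ry":0,"rz":0},
    {"dx":-0.034,"dy":0.001,"dz":0,"rx":0,"ry":0,"rz":0}
  ]
}}

```text
t: 48.5
eef_pos: [583.6, -293.7, 53.4]
orientation: [[-1.0, 0.022, -0.01], [0.022, 1.0, 0.003], [0.011, 0.003, -1.0]]
ft_force: [-12.7, 6.1, 10.0]
finger_gap: 0.181
finger_force: 45.0
```

Call:
{"method": "servo_tool", "body": {
  "plan": [
    {"dx":-0.006,"dy":0,"dz":0,"rx":0,"ry":0,"rz":0},
    {"dx":-0.01,"dy":0,"dz":0,"rx":0,"ry":0,"rz":0},
    {"dx":-0.01,"dy":0,"dz":0,"rx":0,"ry":0,"rz":0},
    {"dx":0.006,"dy":0,"dz":0,"rx":0,"ry":0,"rz":0},
    {"dx":0.006,"dy":0,"dz":0,"rx":0,"ry":0,"rz":0},
    {"dx":0.006,"dy":0,"dz":0,"rx":0,"ry":0,"rz":0}
  ]
}}

```text
t: 49.25
eef_pos: [583.4, -293.7, 53.4]
orientation: [[-1.0, 0.021, -0.005], [0.021, 1.0, 0.002], [0.005, 0.001, -1.0]]
ft_force: [-7.0, 5.3, 4.5]
finger_gap: 0.177
finger_force: 45.0
```

Call:
{"method": "servo_tool", "body": {
  "plan": [
    {"dx":0,"dy":0,"dz":0,"rx":0,"ry":0,"rz":0},
    {"dx":0,"dy":0,"dz":0,"rx":0,"ry":0,"rz":0},
    {"dx":0,"dy":0,"dz":0,"rx":0,"ry":0,"rz":0},
    {"dx":0,"dy":0,"dz":0,"rx":0,"ry":0,"rz":0},
    {"dx":0,"dy":0,"dz":-0.05,"rx":0,"ry":0,"rz":0},
    {"dx":0,"dy":0,"dz":-0.14,"rx":0,"ry":0,"rz":0},
    {"dx":0.1,"dy":-0.05,"dz":-0.18,"rx":0,"ry":0,"rz":0},
    {"dx":0.2,"dy":-0.1,"dz":-0.18,"rx":0,"ry":0,"rz":0},
    {"dx":0.25,"dy":-0.2,"dz":-0.18,"rx":0,"ry":0,"rz":0},
    {"dx":0.25,"dy":-0.25,"dz":-0.18,"rx":0,"ry":0,"rz":0}
  ],
  "claw": 0
}}

```text
t: 50.5
eef_pos: [454.5, -420.1, 144.2]
orientation: [[-1.0, 0.026, -0.001], [0.026, 1.0, -0.002], [0.001, -0.002, -1.0]]
ft_force: [0.5, -0.6, 0.3]
finger_gap: 0.503
finger_force: 0.0
```

```bash
python3 - <<'E'
from h import *
for _ in range(4): optics.snapshot("side")
i=optics.snapshot("side"); j=optics.snapshot("top")
print(state()["t"],state()["eef_pos"])
cv2.imwrite("pics/fin.png",np.hstack([cv2.resize(i[210:350,275:375],None,fx=4,fy=4,interpolation=cv2.INTER_CUBIC),cv2.resize(cv2.rotate(j[165:245,330:490],cv2.ROTATE_90_CLOCKWISE),(400,560),interpolation=cv2.INTER_CUBIC)]))
E
```

```text
50.8 [ 458.82558477 -414.55630513  143.19919277]
```

View pics/fin.png

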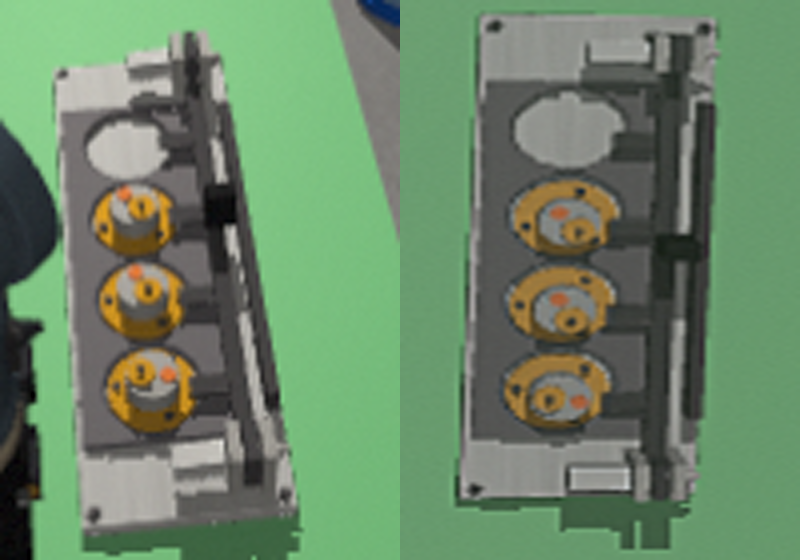

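Both pins are home, with their handles against the near lugs. The three movements are under the tabs and the keeper is across, so I'm handing in.

```bash
python3 -c "
from station import workorder
print(workorder.job_done())"
```

```text
the job is handed in; nothing more can be done
None
```

The job is handed in: three movements (only three were on the bench) are seated plate down, the keeper is across at its stop, both pins are pushed home, and the bystanders were left alone; the hand-in returned no verdict.

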